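# Load the starter solenoids into the rinse dock

## Robot

A 7-joint arm with a two-finger parallel gripper is mounted at the origin on the work surface. World frame = base frame: x ahead of the robot, y to its left, z up, the work surface at z = 0. Lengths are in m, angles in rad, forces in N, time in s.
With the tool pointing down it reaches from about 0.425 to 0.875 m from the base axis. Payload 4.7 kg.
Tool frame: the origin (TCP) lies on the centre line of the jaws, within the pads' length; the fingertips stand 14 mm ahead of it and the grasp point (between the pads) lies 5 mm behind it; z points along the fingers, y is the line along which they close (so a half turn about z gives the same grasp; the last joint's range is limited). The gripper opens to 87 mm and grips with 3 to 60 N. Pads are 19 mm wide; open, the fingers measure 117 mm over their backs; the gripper's body (75 mm by 190 mm) begins 51 mm behind the grasp point.
Start: joints at [1.355, 0.321, -0.07, 1.45, 0.023, 1.371, -0.057], TCP at [0.148, -0.633, 0.237] pointing down, gripper open.
Joint ranges: [-2.86, 2.86], [-0.3, 2.09], [-1.38, 1.24], [0.06, 2.45], [-1.56, 4.7], [0.09, 2.05], [-2.69, 2.69]. Speed limits (rad/s): [2.57, 2.57, 3.14, 3.14, 3.14, 3.14, 3.14].

## Interface

Orientations are given as a rotation vector (axis times angle).
In Python, from bench import ctrl gives the robot as it stands.
- The arm moves only by the tool send_rows, never from a script. Its argument "steps" is a list of rows, each an object of numbers: "tx", "ty", "tz": the shift along the tool's x, y, z in units of 60 mm (1.0 is 60 mm); "turn": the turn about the tool's z in units of 8 degrees (1.0 is 8 degrees); "grip": the opening, from 0 (shut) to 1 (fully open). A call has 1 to 12 rows; each row shifts and turns the commanded pose from where the row before left it, along the tool's axes as they then stand; what a row does not reach is not made up. A row lasts 1/8 s, in which the tool goes at most 62.5 mm and 10.7 degrees, less where a joint would pass 70% of its speed; a pose out of reach is approached as far as the arm can. A call is refused whole if a number of a shift passes 1 or a number of a turn 1, either way. A call with a gripper value outside its range is refused whole. The fingers move at their own pace and stop on an object; "newtons" is the grip in N (left out, the last holds). Time passes only in rows, so rows that do not move let the fingers close. It gives the time, the measured TCP pose, the force, the opening and the grip force at its end, in the units of the state.
- ctrl.get_state(): the state, without advancing time (a new reading comes with each control period).
- ctrl.get_image(name): name is "scene" or "top" or "wrist"; returns a dict with "pixels" (420x560x3 uint8, red, green, blue), "K" (3x3 intrinsics, pixels), "cam_to_world" (4x4, takes a point from camera to world coordinates); the wrist camera has in their place "T_tool_cam" (4x4, takes a point from camera to tool coordinates, whose origin is the TCP and whose axes are the flange's). Camera axes: x right, y down, z forward; pixel columns grow to the right and rows downward; lengths in m; the calibration is good to about 2 mm. A picture is of the moment at which its call begins: read the wrist's pose just before it. There is no depth.
- ctrl.close_job(): hands the job in; it is judged then, once.
The state is a dict: "time": time; "joint_positions": joint angles; "qd": joint speeds; "joint_torque": joint torques, N m; "position": TCP position; "tool_rot": TCP orientation; "ft_force": force on the tool from outside, world axes, zero at the start; "torque": the same for the moment, N m; "grip_width": opening from 0.0 (shut) to 1.0 (fully open); "grip_force": force on a finger pad.
Only numpy, scipy, OpenCV 4.12 (cv2) and the standard library are available. Lean on these libraries where they do the work, as an engineer would, in place of code of your own. Each camera call takes 0.05 s, during which the arm holds its last target. There are 200 camera calls.

## Task

Get the rinse station ready for the starter solenoids: take any pulleys left in the rinse dock out and lay them in the empty black pan beside it, and stand every tipped-over solenoid upright, black terminal cap up, in the tray with its neighbours. Then slide the loaded tray by its handle into the dock until it is fully home, every solenoid still standing, and after that press the hand pump's plunger head down to its stop and let it go. Leave the spray can, the screwdriver and the loose bearing on the bench alone.

Things in the scene. Friction and masses are not known exactly. Their poses are not given: they have to be found in the camera images.
- tray: aluminium tray on the bench, 126 (x) by 494 (y) by 18 mm high, walls and floor 4 mm thick; solenoids stand in it in one row along y, about 98 mm apart, one place may be empty. Origin: centre of the underside. Handle: upright black block 16 (x) by 22 (y) mm, 4 to 50 mm above the bench, centred 93 mm in front of the origin (x = -0.093), joined to the tray by a low bridge
- dock: open-topped rinse dock fixed on the bench, no floor: two steel side channels 504 mm apart inside (top lips 488 mm apart, 30 mm clear beneath, 35 mm high), mouths flared at x = -0.025 to -0.045, and a back stop, face at x = +0.064, 66 mm high with its pipe. Origin: on the bench, where the tray's origin is when fully home; x points into the dock, y across it
- pan: empty black round pan fixed to the bench, at one side of the dock (left or right); inner floor 5 mm up, 120 mm across inside at the floor and 152 mm at the rim, rim 30 mm high. Origin at the centre of its underside
- pump: hand pump fixed to the bench at the other side: grey cylinder 72 mm in diameter, 86 mm high, neck to 98 mm, thin spout at about 70 mm height reaching 70 mm from the axis to +x. Origin at the centre of its underside
- plunger_top (a point): centre of the top face of the pump's black plunger head, a disc 42 mm in diameter; 138 mm above the bench when up
- plunger (a joint): plunger travel in m: 0 up, 0.020 at its stop (about 7.5 N); a spring brings it back
- tip1: starter solenoid: steel cylinder 44 mm in diameter, a 44 mm square flange 8 mm thick at the foot, a black 37 mm terminal cap with two thin brass studs on top; 84 mm long (studs 7 mm more). Origin at mid-length, 42 mm from each end; z axis from flange to cap. Starts lying in the tray across the row, cap toward or away from the robot, or is absent
- tip2: starter solenoid: steel cylinder 44 mm in diameter, a 44 mm square flange 8 mm thick at the foot, a black 37 mm terminal cap with two thin brass studs on top; 84 mm long (studs 7 mm more). Origin at mid-length, 42 mm from each end; z axis from flange to cap. Starts lying in the tray across the row, cap toward or away from the robot, or is absent
- tip3: starter solenoid: steel cylinder 44 mm in diameter, a 44 mm square flange 8 mm thick at the foot, a black 37 mm terminal cap with two thin brass studs on top; 84 mm long (studs 7 mm more). Origin at mid-length, 42 mm from each end; z axis from flange to cap. Starts lying in the tray across the row, cap toward or away from the robot, or is absent
- tip4: starter solenoid: steel cylinder 44 mm in diameter, a 44 mm square flange 8 mm thick at the foot, a black 37 mm terminal cap with two thin brass studs on top; 84 mm long (studs 7 mm more). Origin at mid-length, 42 mm from each end; z axis from flange to cap. Starts lying in the tray across the row, cap toward or away from the robot, or is absent
- up1: starter solenoid: steel cylinder 44 mm in diameter, a 44 mm square flange 8 mm thick at the foot, a black 37 mm terminal cap with two thin brass studs on top; 84 mm long (studs 7 mm more). Origin at mid-length, 42 mm from each end; z axis from flange to cap. Starts standing upright in the tray
- pulley1: a dark grooved alternator pulley lying flat, 54 mm in diameter, 25 mm high, 0.12 kg, found in the dock or absent; origin at the centre of its underside, z up
- pulley2: a dark grooved alternator pulley lying flat, 54 mm in diameter, 25 mm high, 0.12 kg, found in the dock or absent; origin at the centre of its underside, z up
- spray_can: loose bystander: standing spray can, 52 mm in diameter, 150 mm tall; origin at the centre of its underside
- screwdriver: loose bystander: screwdriver lying on the bench, 170 mm long
- bearing: loose bystander: steel bearing ring lying flat, 52 mm in diameter, 14 mm high
Mind the look-alikes: they are no part of the job. Leave any purple look-alike of the tip1 alone.

How it is judged:
By the outcome, as a careful person would: the job done as asked, in the order asked, and still so for the second after the job is handed in, with the robot touching nothing.
Of tip1, tip2, tip3, tip4 only 3 to 4 are there at a start; the rules pass over those that are not, and their reading is None.
Of pulley1, pulley2 only 1 to 2 are there at a start; the rules pass over those that are not, and their reading is None.
At some moment in a run one of tip1, tip2, tip3, tip4, pulley1, pulley2 may be knocked a few centimetres aside while the robot is not near it.
Once in a run the grip may slacken for a moment while it holds something.
It also fails if it takes over 208 s, if anything falls off the work surface, if the arm or the gripper's body presses on something with over 40 N, if the wrist force passes 120 N, or if a joint passes its speed limit or range.

## Working session

There is one attempt and no reset: what is moved stays moved. The work goes in short steps, Python scripts to look and compute and a tool call to move; the robot and the scene stay as the last step left them, time stands still between calls to the robot, and variables do not carry over. Pictures are saved under pics/ and viewed, at most 14 in all, crops included, and the job is handed in when it is done.

Besides the shell and the picture viewer there is one more tool, called after "Emit:" as a command line: name --argument value ..., lists and objects as JSON in quotes. send_rows: Moves the arm, as the interface text tells. Its arguments: {"type":"object","properties":{"steps":{"type":"array"},"newtons":{"type":"number"}},"required":["steps"]}

```bash
ls; mkdir -p pics; python3 - <<'E'
from bench import ctrl
import cv2,numpy as np
s=ctrl.get_state();print(s)
for n in("scene","top","wrist"):
    i=ctrl.get_image(n);cv2.imwrite(f"pics/{n}0.png",i["pixels"][:,:,::-1])
    print(n,np.round(i["K"],1).tolist(),np.round(i.get("cam_to_world",i.get("T_tool_cam")),4).tolist())
E
```

```text
pics
{'time': 0.0, 'joint_positions': array([ 1.35509535,  0.32183241, -0.07010058,  1.45169449,  0.0226141 ,
        1.37074856, -0.05687974]), 'qd': array([-1.92767826e-04, -4.01655411e-05,  2.01149708e-04, -6.61080625e-04,
       -3.71420272e-04, -1.36009796e-03,  1.86257411e-04]), 'joint_torque': array([ 6.26011715e-04, -4.91288638e+01, -4.03749514e-01, -3.12528777e+01,
       -6.40699826e-02,  4.38582385e-02,  1.98097073e-04]), 'position': array([ 0.14789903, -0.63241619,  0.23544569]), 'tool_rot': array([-3.11900956e+00, -3.60070422e-01,  5.05048799e-04]), 'ft_force': array([0.12381729, 0.15009272, 0.19912212]), 'torque': array([-0.07992522,  0.02531916,  0.00770862]), 'grip_force': 0.0, 'grip_width': 0.9988644410946881}
scene [[445.8, 0.0, 281.8], [0.0, 445.8, 211.4], [0.0, 0.0, 1.0]] [[0.1648, 0.6775, -0.7168, 1.3207], [0.9862, -0.1252, 0.1084, -0.1382], [-0.0163, -0.7248, -0.6888, 0.8962], [0.0, 0.0, 0.0, 1.0]]
top [[483.9, 0.0, 276.2], [0.0, 483.9, 211.5], [0.0, 0.0, 1.0]] [[0.0171, -0.9882, 0.1519, 0.3407], [-0.9997, -0.0146, 0.0177, -0.0128], [-0.0152, -0.1522, -0.9882, 1.1671], [0.0, 0.0, 0.0, 1.0]]
wrist [[349.7, 0.0, 280.2], [0.0, 349.7, 209.1], [0.0, 0.0, 1.0]] [[0.0, -0.966, -0.2587, 0.0717], [1.0, -0.0002, 0.001, 0.0004], [-0.001, -0.2587, 0.966, -0.1491], [0.0, 0.0, 0.0, 1.0]]
```

View pics/top0.png

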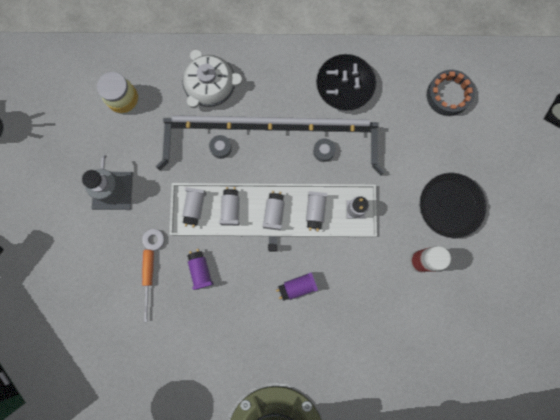

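View pics/scene0.png

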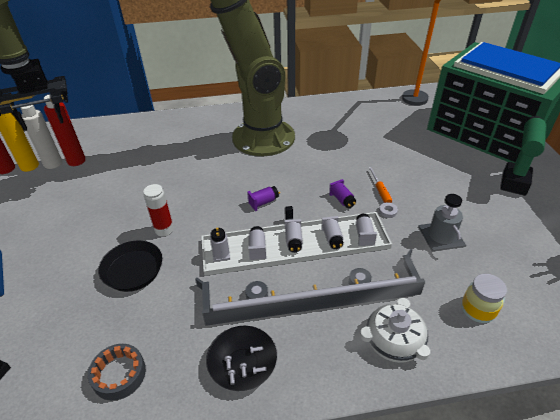

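Top view (pixels in top0). Solenoid look-alikes are the two purple ones at (200,270) and (298,287), to be left alone. The grey lying solenoids are at (193,207), (230,206), (274,211) and (316,210), with one standing at (359,207). The pulleys are at (220,147) and (323,150). The stator ring at (452,92), the bearing at (152,240) and the jar lid are not pulleys. The empty pan is at (453,205), while the pan at (346,82) holds screws. The pump is at (100,183), not the white teapot-like part at (207,79). I'll check this in one close crop.

```bash
cat > h.py <<'E'
from bench import ctrl
import cv2,numpy as np
from scipy.spatial.transform import Rotation as R
def grab(n,save=None):
    s=ctrl.get_state(); i=ctrl.get_image(n); p=i["pixels"]; K=i["K"]
    if n=="wrist":
        T=np.eye(4);T[:3,:3]=R.from_rotvec(s["tool_rot"]).as_matrix();T[:3,3]=s["position"];T=T@i["T_tool_cam"]
    else: T=np.array(i["cam_to_world"])
    if save: cv2.imwrite("pics/"+save,p[:,:,::-1])
    return p,np.array(K),T
def cast(uv,K,T,z):
    uv=np.atleast_2d(np.asarray(uv,float)); d=(np.linalg.inv(K)@np.c_[uv,np.ones(len(uv))].T).T@T[:3,:3].T
    return T[:3,3]+d*((z-T[2,3])/d[:,2])[:,None]
def proj(P,K,T):
    P=np.atleast_2d(np.asarray(P,float)); c=(P-T[:3,3])@T[:3,:3]; q=c@K.T; return q[:,:2]/q[:,2:]
def comps(mask,amin=30):
    n,l,st,c=cv2.connectedComponentsWithStats(mask.astype(np.uint8))
    return [(c[k].round(1).tolist(),int(st[k,4]),st[k,:4].tolist()) for k in range(1,n) if st[k,4]>=amin]
E
python3 - <<'E'
import cv2
a=cv2.imread("pics/top0.png")[105:265,80:480]
cv2.imwrite("pics/crop0.png",cv2.resize(a,(800,320),interpolation=cv2.INTER_CUBIC))
E
```

```text
(no output)
```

View pics/crop0.png

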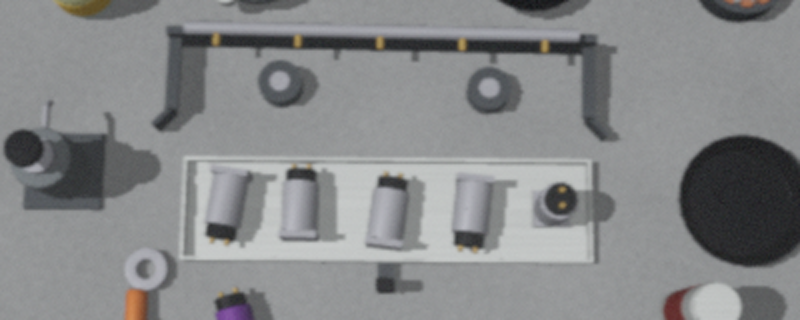

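The crop agrees with that list: the caps of solenoids A (220,230) and D (469,240) point to the robot, B (301,174) and C (392,182) point away. The pulleys are at (280,82) and (489,89), and the right-hand pan is empty.

```bash
python3 - <<'E'
from h import *
p,K,T=grab("top")
c=lambda L:np.array(L,float)/2+[80,105]-0.25
def show(n,L,z): print(n,cast(c(L),K,T,z)[:,:2].round(4).tolist())
show("tipsAxis flange end/cap end A",[(232,172),(222,240)],.026)
show("B",[(299,237),(302,171)],.026);show("C",[(386,245),(393,178)],.026);show("D",[(475,178),(468,246)],.026)
show("up1 top",[(563,196)],.088)
show("pulley top",[(280,81),(489,89)],.025)
show("tray corners",[(182,157),(592,160),(596,262),(179,262)],.018)
show("handle top",[(386,286)],.05)
show("plunger",[(23,148)],.138)
show("dock back L/R top bar",[(170,32),(594,40)],.035)
show("mouth ends",[(160,127),(604,136)],.035)
show("channel inner L,R",[(181,50),(180,95),(585,55),(586,100)],.035)
show("pipe front edge",[(185,36),(580,40)],.06)
show("pipe low front edge",[(185,46),(580,51)],.0)
g=cv2.cvtColor(p,cv2.COLOR_RGB2GRAY)
for k in comps((g<50),300): print(k, cast([k[0]],K,T,.03)[0].round(3))
hsv=cv2.cvtColor(p,cv2.COLOR_RGB2HSV)
E
```

```text
tipsAxis flange end/cap end A [[0.5638, 0.2021], [0.4811, 0.2105]]
B [[0.4861, 0.1188], [0.5662, 0.1177]]
C [[0.4781, 0.015], [0.5592, 0.0081]]
D [[0.5606, -0.0902], [0.4784, -0.0822]]
up1 top [[0.5294, -0.1852]]
pulley top [[0.678, 0.1483], [0.6712, -0.1068]]
tray corners [[0.5831, 0.2654], [0.5862, -0.2318], [0.4626, -0.2348], [0.4548, 0.2625]]
handle top [[0.4276, 0.0136]]
plunger [[0.5654, 0.4113]]
dock back L/R top bar [[0.7353, 0.2838], [0.7312, -0.2331]]
mouth ends [[0.616, 0.2897], [0.6121, -0.2432]]
channel inner L,R [[0.7126, 0.2692], [0.656, 0.2675], [0.7122, -0.2219], [0.6561, -0.2224]]
pipe front edge [[0.7218, 0.259], [0.7224, -0.2116]]
pipe low front edge [[0.7294, 0.2731], [0.7288, -0.2222]]
([345.9, 82.6], 2137, [317, 55, 59, 55]) [ 0.841 -0.16   0.03 ]
([452.7, 205.0], 3212, [421, 174, 64, 63]) [ 0.537 -0.411  0.03 ]
([8.5, 397.1], 682, [0, 364, 25, 56]) [0.082 0.606 0.03 ]
([280.4, 413.5], 485, [257, 404, 49, 16]) [ 0.059 -0.01   0.03 ]
```

Emit:
send_rows --steps '[{"turn": 0.85}, {"turn": 0.8}, {"tx": 0.7, "ty": -0.7}, {"tx": 0.7, "ty": -0.7}, {"tx": 0.7, "ty": -0.7}, {"tx": 0.7, "ty": -0.7}, {"tx": 0.7, "ty": -0.7}, {"tx": 0.7, "ty": -0.7}, {"tx": 0.7, "ty": -0.7}, {"tx": 0.7, "ty": -0.7}, {"tx": 0.7, "ty": -0.7}, {"tx": 0.7, "ty": -0.7}]'

```text
validation failed for argument at $.st...
```

Emit:
send_rows --steps '[{"tx": 0.5, "ty": -0.5}, {"tx": 0.5, "ty": -0.5}, {"tx": 0.3, "ty": -0.5}, {"grip": 0.95}, {}]' --newtons 20

```text
validation failed for argument at $.st...
```

```bash
cat > look.py <<'E'
import sys
from h import *
n,f=sys.argv[1],sys.argv[2]
p,K,T=grab(n,f); np.savez("pics/"+f+".npz",p=p,K=K,T=T)
s=ctrl.get_state();print(s["time"],s["position"].round(4),s["tool_rot"].round(3),s["grip_width"])
E
python3 look.py wrist w1.png
```

```text
0.25 [ 0.148  -0.6327  0.236 ] [-3.12 -0.36  0.  ] 0.9999376714958859
```

View pics/w1.png

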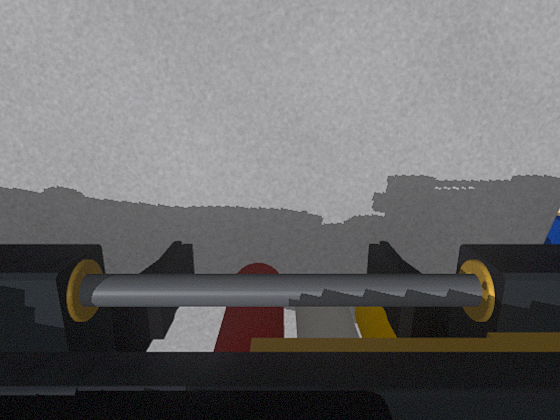

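The picture was wasted: the arm had not moved and only the fingers and bench show. The rows were refused, probably because every row needs all the numbers.

Emit:
send_rows --steps '[{"tx": 0, "ty": 0, "tz": 0, "turn": 0.85, "grip": 1}, {"tx": 0, "ty": 0, "tz": 0, "turn": 0.8, "grip": 1}]'

```text
time: 0.5
position: [0.148, -0.6329, 0.2364]
tool_rot: [-3.141, 0.007, 0.0]
ft_force: [-0.2, 0.2, 0.2]
grip_width: 0.999
grip_force: 0.0
```

Emit:
send_rows --steps '[{"tx": 0.7, "ty": -0.7, "tz": 0, "turn": 0, "grip": 1}, {"tx": 0.7, "ty": -0.7, "tz": 0, "turn": 0, "grip": 1}, {"tx": 0.7, "ty": -0.7, "tz": 0, "turn": 0, "grip": 1}, {"tx": 0.7, "ty": -0.7, "tz": 0, "turn": 0, "grip": 1}, {"tx": 0.7, "ty": -0.7, "tz": 0, "turn": 0, "grip": 1}, {"tx": 0.7, "ty": -0.7, "tz": 0, "turn": 0, "grip": 1}, {"tx": 0.7, "ty": -0.7, "tz": 0, "turn": 0, "grip": 1}, {"tx": 0.7, "ty": -0.7, "tz": 0, "turn": 0, "grip": 1}, {"tx": 0.7, "ty": -0.7, "tz": 0, "turn": 0, "grip": 1}, {"tx": 0.7, "ty": -0.7, "tz": 0, "turn": 0, "grip": 1}, {"tx": 0.7, "ty": -0.7, "tz": 0, "turn": 0, "grip": 1}, {"tx": 0.3, "ty": -0.7, "tz": 0, "turn": 0, "grip": 1}]' --newtons 20

```text
time: 2.0
position: [0.6299, -0.1272, 0.2359]
tool_rot: [-3.141, -0.0, -0.0]
ft_force: [-0.0, 0.1, -0.1]
grip_width: 0.997
grip_force: 0.0
```

Emit:
send_rows --steps '[{"tx": 0, "ty": -0.3, "tz": 0, "turn": 0, "grip": 1}, {"tx": 0, "ty": 0, "tz": 0, "turn": 0, "grip": 1}, {"tx": 0, "ty": 0, "tz": 0, "turn": 0, "grip": 1}]'

```text
time: 2.38
position: [0.6276, -0.114, 0.2365]
tool_rot: [3.14, -0.006, -0.001]
ft_force: [0.0, -0.2, -0.4]
grip_width: 1.005
grip_force: 0.0
```

```bash
python3 look.py wrist w2.png
```

```text
2.425 [ 0.6277 -0.1143  0.2366] [ 3.14  -0.007 -0.   ] 0.9962040402470225
```

View pics/w2.png

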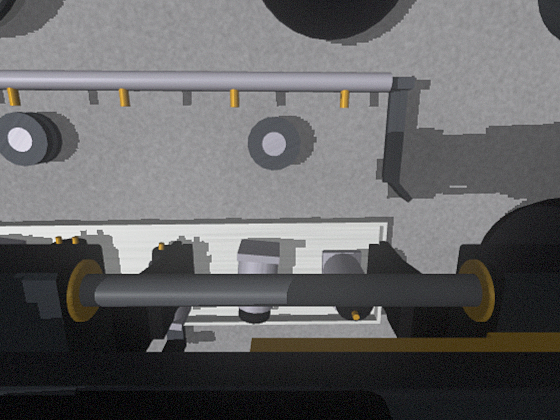

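Wrist view: pulley hubs at (273,143) and (20,138), the dock's right channel inner lip around x=386, and the pipe at row 78. Both pulleys are clear.

```bash
python3 - <<'E'
from h import *
d=np.load("pics/w2.png.npz");K,T=d["K"],d["T"]
print(cast([(274,143),(20,138.5)],K,T,.025).round(4))
print("R lip",cast([(389,100),(384,180)],K,T,.035).round(4))
print("brass/back",cast([(10,90),(380,90)],K,T,.035).round(4))
t=ctrl.get_state();print(t["position"])
E
```

```text
[[ 0.6724 -0.1088  0.025 ]
 [ 0.6779  0.1478  0.025 ]]
R lip [[ 0.7133 -0.2195  0.035 ]
 [ 0.6356 -0.2204  0.035 ]]
brass/back [[ 0.7237  0.1411  0.035 ]
 [ 0.7224 -0.2103  0.035 ]]
[ 0.6276734  -0.11425977  0.23658344]
```

Emit:
send_rows --steps '[{"tx": 0.74, "ty": -0.08, "tz": 0, "turn": 0, "grip": 1}, {"tx": 0, "ty": 0, "tz": 0.9, "turn": 0, "grip": 1}, {"tx": 0, "ty": 0, "tz": 0.9, "turn": 0, "grip": 1}, {"tx": 0, "ty": 0, "tz": 0.9, "turn": 0, "grip": 1}, {"tx": 0, "ty": 0, "tz": 0.6, "turn": 0, "grip": 1}, {"tx": 0, "ty": 0, "tz": 0.3, "turn": 0, "grip": 1}, {"tx": 0, "ty": 0, "tz": 0, "turn": 0, "grip": 1}, {"tx": 0, "ty": 0, "tz": 0, "turn": 0, "grip": 0.5}, {"tx": 0, "ty": 0, "tz": 0, "turn": 0, "grip": 0.5}, {"tx": 0, "ty": 0, "tz": 0, "turn": 0, "grip": 0.4}, {"tx": 0, "ty": 0, "tz": 0, "turn": 0, "grip": 0.4}, {"tx": 0, "ty": 0, "tz": 0, "turn": 0, "grip": 0.4}]' --newtons 20

```text
time: 3.92
position: [0.673, -0.1066, 0.0211]
tool_rot: [3.141, -0.001, 0.001]
ft_force: [-0.1, -0.1, 3.1]
grip_width: 0.609
grip_force: 20.0
```

Emit:
send_rows --steps '[{"tx": 0, "ty": 0, "tz": -0.6, "turn": 0, "grip": 0.4}, {"tx": 0, "ty": 0, "tz": -0.9, "turn": 0, "grip": 0.4}, {"tx": 0, "ty": 0, "tz": -0.9, "turn": 0, "grip": 0.4}, {"tx": -0.3, "ty": 0.84, "tz": 0, "turn": 0, "grip": 0.4}, {"tx": -0.3, "ty": 0.84, "tz": 0, "turn": 0, "grip": 0.4}, {"tx": -0.3, "ty": 0.84, "tz": 0, "turn": 0, "grip": 0.4}, {"tx": -0.3, "ty": 0.84, "tz": 0, "turn": 0, "grip": 0.4}, {"tx": -0.3, "ty": 0.84, "tz": 0, "turn": 0, "grip": 0.4}, {"tx": -0.3, "ty": 0.84, "tz": 0, "turn": 0, "grip": 0.4}, {"tx": 0, "ty": 0, "tz": 0, "turn": 0, "grip": 0.4}, {"tx": 0, "ty": 0, "tz": 0, "turn": 0, "grip": 0.4}]' --newtons 25

```text
time: 5.3
position: [0.5645, -0.4081, 0.1639]
tool_rot: [-3.14, 0.001, 0.001]
ft_force: [-0.9, 0.6, -1.1]
grip_width: 0.603
grip_force: 25.0
```

```bash
python3 - <<'E'
from h import *
p,K,T=grab("top","t1.png")
q,K2,T2=grab("wrist","w3.png")
d=cv2.hconcat([cv2.resize(p,(400,300)),cv2.resize(q,(400,300))]);cv2.imwrite("pics/c1.png",d[:,:,::-1])
hsv=cv2.cvtColor(p,cv2.COLOR_RGB2HSV)
g=p.max(2)
print(ctrl.get_state()["position"])
for k in comps(g<45,300): print(k, cast([k[0]],K,T,.03)[0].round(3))
E
```

```text
[ 0.56567184 -0.40646959  0.1643697 ]
([345.6, 82.9], 2008, [317, 55, 58, 55]) [ 0.84  -0.159  0.03 ]
([541.2, 110.6], 394, [527, 90, 30, 42]) [ 0.774 -0.634  0.03 ]
([485.6, 168.4], 1319, [459, 143, 61, 47]) [ 0.627 -0.492  0.03 ]
([453.8, 208.2], 2189, [421, 175, 65, 62]) [ 0.53  -0.413  0.03 ]
([8.2, 397.5], 638, [0, 365, 24, 55]) [0.081 0.607 0.03 ]
```

View pics/c1.png

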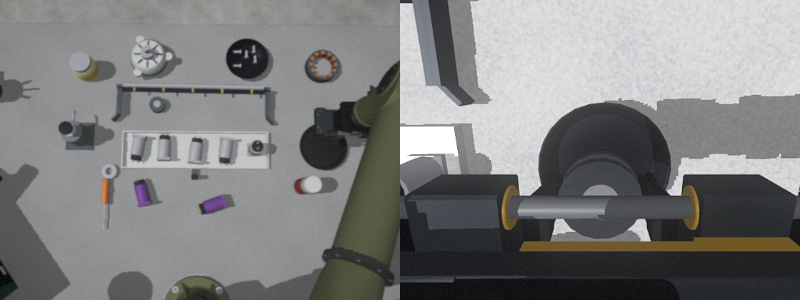

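Left picture: the pan, now under the arm, is at (323,148), and pulley1 is still at (157,105). Right picture: the pulley hangs between the fingers over the far half of the pan, with its rim at crop columns 540–672.

Emit:
send_rows --steps '[{"tx": 0, "ty": 0.05, "tz": 0.8, "turn": 0, "grip": 0.4}, {"tx": 0, "ty": 0, "tz": 0.8, "turn": 0, "grip": 0.4}, {"tx": 0, "ty": 0, "tz": 0.45, "turn": 0, "grip": 0.4}, {"tx": 0, "ty": 0, "tz": 0.22, "turn": 0, "grip": 0.4}, {"tx": 0, "ty": 0, "tz": 0, "turn": 0, "grip": 0.4}, {"tx": 0, "ty": 0, "tz": 0, "turn": 0, "grip": 0.4}, {"tx": 0, "ty": 0, "tz": 0, "turn": 0, "grip": 0.73}, {"tx": 0, "ty": 0, "tz": 0, "turn": 0, "grip": 0.73}, {"tx": 0, "ty": 0, "tz": 0, "turn": 0, "grip": 0.73}]'

```text
time: 6.52
position: [0.5648, -0.4121, 0.0289]
tool_rot: [3.141, -0.001, 0.001]
ft_force: [1.0, 0.1, -0.4]
grip_width: 0.722
grip_force: 0.0
```

Emit:
send_rows --steps '[{"tx": 0, "ty": 0, "tz": -0.6, "turn": 0, "grip": 0.73}, {"tx": 0, "ty": 0, "tz": -0.9, "turn": 0, "grip": 0.9}, {"tx": 0, "ty": 0, "tz": -0.9, "turn": 0, "grip": 0.9}, {"tx": 0.2, "ty": -0.98, "tz": 0, "turn": 0, "grip": 1}, {"tx": 0.2, "ty": -0.98, "tz": 0, "turn": 0, "grip": 1}, {"tx": 0.2, "ty": -0.98, "tz": 0, "turn": 0, "grip": 1}, {"tx": 0.2, "ty": -0.98, "tz": 0, "turn": 0, "grip": 1}, {"tx": 0.2, "ty": -0.98, "tz": 0, "turn": 0, "grip": 1}, {"tx": 0.2, "ty": -0.98, "tz": 0, "turn": 0, "grip": 1}, {"tx": 0.1, "ty": -0.98, "tz": 0, "turn": 0, "grip": 1}, {"tx": 0, "ty": -0.98, "tz": 0, "turn": 0, "grip": 1}, {"tx": 0, "ty": -0.98, "tz": 0, "turn": 0, "grip": 1}]'

```text
time: 8.02
position: [0.6429, 0.1191, 0.1726]
tool_rot: [3.141, -0.001, 0.001]
ft_force: [0.3, -1.4, -0.7]
grip_width: 1.0
grip_force: 0.0
```

Emit:
send_rows --steps '[{"tx": 0, "ty": 0, "tz": 0, "turn": 0, "grip": 1}, {"tx": 0, "ty": 0, "tz": 0, "turn": 0, "grip": 1}]'

```text
time: 8.28
position: [0.6429, 0.117, 0.1723]
tool_rot: [3.141, -0.0, 0.0]
ft_force: [0.4, -1.5, -0.6]
grip_width: 0.996
grip_force: 0.0
```

```bash
python3 - <<'E'
from h import *
p,K,T=grab("top","t2.png")
q,K2,T2=grab("wrist","w4.png")
print(ctrl.get_state()["position"])
d=cv2.hconcat([cv2.resize(p,(400,300)),cv2.resize(q,(400,300))]);cv2.imwrite("pics/c2.png",d[:,:,::-1])
g=q.min(2).astype(int); m=(q.min(2)>150)
for img,Kx,Tx in((q,K2,T2),):
    for k in comps(m,60): print(k,cast([k[0]],Kx,Tx,.025)[0].round(4))
E
```

```text
[0.64329629 0.11497805 0.17220669]
([55.1, 5.7], 62, [52, 0, 8, 19]) [0.7957 0.2852 0.025 ]
([69.3, 24.9], 720, [48, 0, 47, 53]) [0.7825 0.2765 0.025 ]
([236.0, 83.0], 34078, [0, 0, 560, 274]) [0.7401 0.1501 0.025 ]
([315.8, 91.4], 6995, [71, 82, 489, 20]) [0.7336 0.0861 0.025 ]
([199.2, 138.1], 4075, [137, 104, 132, 136]) [0.697  0.1822 0.025 ]
([334.4, 129.7], 3472, [271, 105, 137, 72]) [0.7035 0.07   0.025 ]
([425.4, 121.6], 532, [408, 106, 42, 36]) [ 0.7098 -0.0047  0.025 ]
([480.8, 118.7], 653, [451, 107, 59, 34]) [ 0.712 -0.05   0.025]
([523.2, 109.3], 104, [511, 107, 24, 8]) [ 0.7194 -0.0835  0.025 ]
([553.3, 118.6], 231, [545, 107, 15, 23]) [ 0.712  -0.1096  0.025 ]
([448.7, 127.7], 141, [440, 119, 20, 21]) [ 0.7049 -0.0245  0.025 ]
([63.7, 130.9], 90, [60, 120, 8, 20]) [0.7031 0.2937 0.025 ]
([161.2, 158.2], 167, [151, 148, 24, 23]) [0.6804 0.2152 0.025 ]
([241.4, 161.8], 617, [228, 148, 28, 29]) [0.6772 0.1477 0.025 ]
([347.6, 225.6], 6921, [230, 167, 242, 86]) [0.6203 0.0551 0.025 ]
([167.5, 181.5], 98, [155, 169, 22, 21]) [0.6605 0.2116 0.025 ]
([258.2, 191.1], 71, [246, 
[... 387 characters left out ...]
, 219, 9, 16]) [0.6192 0.2566 0.025 ]
([192.9, 241.1], 257, [175, 222, 38, 32]) [0.6061 0.1935 0.025 ]
([539.3, 234.7], 100, [531, 222, 25, 21]) [ 0.6112 -0.1172  0.025 ]
([220.7, 238.1], 160, [206, 225, 27, 25]) [0.6089 0.1684 0.025 ]
([494.1, 236.3], 261, [472, 225, 45, 18]) [ 0.6099 -0.0768  0.025 ]
([285.4, 266.5], 1849, [194, 260, 174, 14]) [0.5812 0.1103 0.025 ]
([434.3, 265.9], 607, [406, 260, 52, 14]) [ 0.5813 -0.0263  0.025 ]
([174.6, 332.6], 851, [154, 307, 39, 45]) [0.5123 0.2174 0.025 ]
([251.7, 327.4], 1986, [214, 306, 75, 46]) [0.5177 0.1427 0.025 ]
([342.5, 321.6], 1417, [320, 306, 49, 32]) [0.5237 0.0554 0.025 ]
([381.4, 327.1], 435, [369, 311, 27, 27]) [0.5175 0.0176 0.025 ]
```

View pics/c2.png

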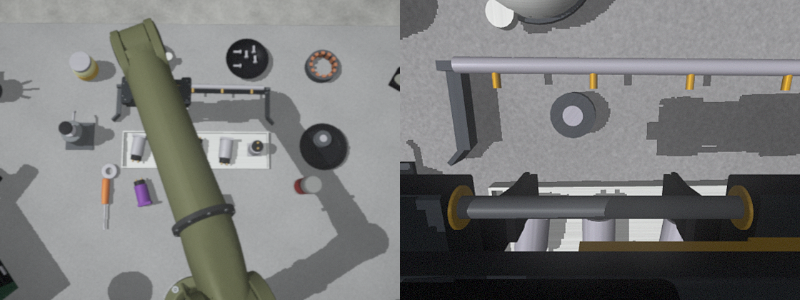

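Pulley2 lies in the pan, in the far half at (322,139) in the left picture. Pulley1 is at (573,116) in the right one, which casts to (0.677, 0.148).

Emit:
send_rows --steps '[{"tx": 0.57, "ty": -0.53, "tz": 0, "turn": 0, "grip": 1}, {"tx": 0, "ty": 0, "tz": 0.8, "turn": 0, "grip": 1}, {"tx": 0, "ty": 0, "tz": 0.8, "turn": 0, "grip": 1}, {"tx": 0, "ty": 0, "tz": 0.6, "turn": 0, "grip": 1}, {"tx": 0, "ty": 0, "tz": 0.33, "turn": 0, "grip": 1}, {"tx": 0, "ty": 0, "tz": 0, "turn": 0, "grip": 1}, {"tx": 0, "ty": 0, "tz": 0, "turn": 0, "grip": 0.5}, {"tx": 0, "ty": 0, "tz": 0, "turn": 0, "grip": 0.5}, {"tx": 0, "ty": 0, "tz": 0, "turn": 0, "grip": 0.4}, {"tx": 0, "ty": 0, "tz": 0, "turn": 0, "grip": 0.4}, {"tx": 0, "ty": 0, "tz": 0, "turn": 0, "grip": 0.4}]' --newtons 25

```text
time: 9.75
position: [0.6773, 0.1491, 0.0211]
tool_rot: [3.141, -0.001, 0.001]
ft_force: [-0.0, -0.9, 2.8]
grip_width: 0.608
grip_force: 25.0
```

Emit:
send_rows --steps '[{"tx": 0, "ty": 0, "tz": -0.6, "turn": 0, "grip": 0.4}, {"tx": 0, "ty": 0, "tz": -0.9, "turn": 0, "grip": 0.4}, {"tx": 0, "ty": 0, "tz": -0.9, "turn": 0, "grip": 0.4}, {"tx": -0.28, "ty": 0.93, "tz": 0, "turn": 0, "grip": 0.4}, {"tx": -0.28, "ty": 0.93, "tz": 0, "turn": 0, "grip": 0.4}, {"tx": -0.28, "ty": 0.93, "tz": 0, "turn": 0, "grip": 0.4}, {"tx": -0.28, "ty": 0.93, "tz": 0, "turn": 0, "grip": 0.4}, {"tx": -0.28, "ty": 0.93, "tz": 0, "turn": 0, "grip": 0.4}, {"tx": -0.28, "ty": 0.93, "tz": 0, "turn": 0, "grip": 0.4}, {"tx": -0.28, "ty": 0.93, "tz": 0, "turn": 0, "grip": 0.4}, {"tx": -0.28, "ty": 0.93, "tz": 0, "turn": 0, "grip": 0.4}, {"tx": -0.28, "ty": 0.93, "tz": 0, "turn": 0, "grip": 0.4}]'

```text
time: 11.25
position: [0.5247, -0.3545, 0.1643]
tool_rot: [-3.142, 0.001, 0.0]
ft_force: [0.6, 0.6, -1.2]
grip_width: 0.611
grip_force: 25.0
```

Emit:
send_rows --steps '[{"tx": -0.3, "ty": 0.93, "tz": 0, "turn": 0, "grip": 0.4}, {"tx": 0, "ty": 0, "tz": 0, "turn": 0, "grip": 0.4}, {"tx": 0, "ty": 0, "tz": 0, "turn": 0, "grip": 0.4}]'

```text
time: 11.62
position: [0.5075, -0.4082, 0.164]
tool_rot: [-3.14, 0.001, 0.0]
ft_force: [0.6, 0.4, -0.9]
grip_width: 0.607
grip_force: 25.0
```

```bash
python3 - <<'E'
from h import *
q,K2,T2=grab("wrist","w5.png")
print(ctrl.get_state()["position"])
for k in comps(q.min(2)>110,150): print(k,cast([k[0]],K2,T2,.03)[0].round(4))
print(cast([(280,100)],K2,T2,.03))
E
```

```text
[ 0.50822386 -0.40710187  0.16416115]
([281.5, 117.9], 110244, [0, 0, 560, 274]) [ 0.5774 -0.4095  0.03  ]
([285.6, 134.2], 3635, [252, 100, 68, 69]) [ 0.5649 -0.4127  0.03  ]
([280.0, 266.1], 670, [255, 256, 51, 18]) [ 0.4518 -0.4082  0.03  ]
([220.3, 292.6], 2772, [159, 280, 126, 25]) [ 0.4261 -0.3547  0.03  ]
([295.4, 327.3], 1892, [227, 306, 124, 32]) [ 0.3908 -0.4223  0.03  ]
[[ 0.59080406 -0.40832394  0.03      ]]
```

Emit:
send_rows --steps '[{"tx": 0, "ty": 0.05, "tz": 0.8, "turn": 0, "grip": 0.4}, {"tx": 0, "ty": 0, "tz": 0.8, "turn": 0, "grip": 0.4}, {"tx": 0, "ty": 0, "tz": 0.45, "turn": 0, "grip": 0.4}, {"tx": 0, "ty": 0, "tz": 0.22, "turn": 0, "grip": 0.4}, {"tx": 0, "ty": 0, "tz": 0, "turn": 0, "grip": 0.4}, {"tx": 0, "ty": 0, "tz": 0, "turn": 0, "grip": 0.4}, {"tx": 0, "ty": 0, "tz": 0, "turn": 0, "grip": 0.73}, {"tx": 0, "ty": 0, "tz": 0, "turn": 0, "grip": 0.73}, {"tx": 0, "ty": 0, "tz": 0, "turn": 0, "grip": 0.73}]'

```text
time: 12.8
position: [0.5078, -0.412, 0.0289]
tool_rot: [3.141, -0.001, 0.001]
ft_force: [0.0, -0.2, -0.7]
grip_width: 0.726
grip_force: 0.0
```

Emit:
send_rows --steps '[{"tx": 0, "ty": 0, "tz": -0.6, "turn": 0, "grip": 0.73}, {"tx": 0, "ty": 0, "tz": -0.9, "turn": 0, "grip": 0.73}, {"tx": 0, "ty": 0, "tz": -0.9, "turn": 0, "grip": 0.73}, {"tx": -0.1, "ty": -0.98, "tz": -0.1, "turn": 0, "grip": 0.73}, {"tx": -0.1, "ty": -0.98, "tz": -0.1, "turn": 0, "grip": 0.73}, {"tx": -0.1, "ty": -0.98, "tz": -0.1, "turn": 0, "grip": 0.73}, {"tx": -0.1, "ty": -0.98, "tz": -0.1, "turn": 0, "grip": 0.73}, {"tx": 0, "ty": -0.9, "tz": -0.1, "turn": 0, "grip": 0.73}, {"tx": 0, "ty": 0, "tz": 0, "turn": 0, "grip": 0.73}, {"tx": 0, "ty": 0, "tz": 0, "turn": 0, "grip": 0.73}]'

```text
time: 14.05
position: [0.4837, -0.1231, 0.2026]
tool_rot: [3.14, -0.001, 0.001]
ft_force: [-0.0, -0.9, 0.2]
grip_width: 0.728
grip_force: 0.0
```

```bash
python3 - <<'E'
from h import *
p,K,T=grab("top","t3.png")
q,K2,T2=grab("wrist","w6.png")
np.savez("pics/w6.npz",p=q,K=K2,T=T2);np.savez("pics/t3.npz",p=p,K=K,T=T)
print(ctrl.get_state()["position"])
d=cv2.hconcat([p[100:400,160:560],cv2.resize(q,(400,300))]);cv2.imwrite("pics/c3.png",d[:,:,::-1])
E
```

```text
[ 0.48351237 -0.12407106  0.2021489 ]
```

View pics/c3.png

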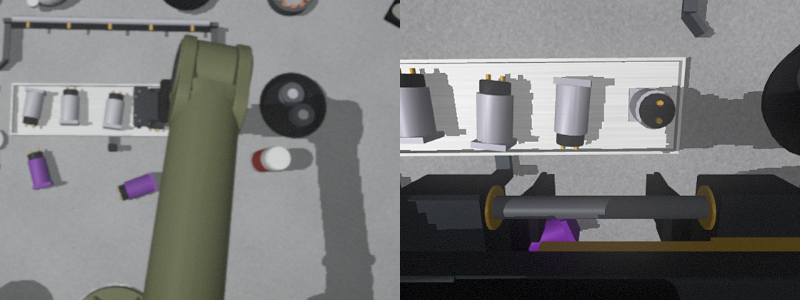

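Both pulleys are in the pan at (293,93) and (295,105) in the left crop. In the wrist crop, tip D lies with its flange at (574,78) and cap at (571,140), the standing one is at (655,108), and a purple look-alike is below.

```bash
python3 - <<'E'
from h import *
d=np.load("pics/w6.npz");K,T=d["K"],d["T"]
w=lambda L:[((a-400)/.7143,b/.7143) for a,b in L]
print("D flange top edge z.044, side edges",cast(w([(557,80),(590,80)]),K,T,.048).round(4).tolist())
print("mid body, cap",cast(w([(572,110),(571,140)]),K,T,.026).round(4).tolist())
print("cap/body boundary top z .048",cast(w([(571,133)]),K,T,.046).round(4))
print("studs",cast(w([(562,149),(577,149)]),K,T,.026).round(4).tolist())
print("C",cast(w([(494,110)]),K,T,.026).round(4), "flange bottom", cast(w([(494,150)]),K,T,.004),cast(w([(494,143)]),K,T,.048),"studs",cast(w([(494,77)]),K,T,.026),"capbound",cast(w([(494,94)]),K,T,.046))
print("tray R edge",cast(w([(687,58),(677,154)]),K,T,.018).round(4).tolist(), cast(w([(450,59),(450,154)]),K,T,.018).round(4).tolist())
E
```

```text
D flange top edge z.044, side edges [[0.5583, -0.074, 0.048], [0.5582, -0.1126, 0.048]]
mid body, cap [[0.521, -0.0881, 0.026], [0.4813, -0.0855, 0.026]]
cap/body boundary top z .048 [[ 0.4947 -0.0881  0.046 ]]
studs [[0.4689, -0.073, 0.026], [0.4688, -0.0932, 0.026]]
C [[0.5213 0.0128 0.026 ]] flange bottom [[0.461789   0.02841216 0.004     ]] [[0.48267782 0.00809523 0.048     ]] studs [[0.56225157 0.00818433 0.026     ]] capbound [[0.54233005 0.00223986 0.046     ]]
tray R edge [[0.5849, -0.234, 0.018], [0.4592, -0.2311, 0.018]] [[0.5843, 0.0643, 0.018], [0.46, 0.0839, 0.018]]
```

```bash
python3 - <<'E'
from h import *
d=np.load("pics/w6.npz");p,K,T=d["p"],d["K"],d["T"]
print("up1 cap",cast([(358.5,152)],K,T,.088).round(4))
hsv=cv2.cvtColor(p,cv2.COLOR_RGB2HSV);m=(hsv[...,0]>12)&(hsv[...,0]<35)&(hsv[...,1]>110)&(hsv[...,2]>90)
for k in comps(m[:230],4): print(k,cast([k[0]],K,T,.095)[0].round(4),cast([k[0]],K,T,.026)[0].round(4))
E
```

```text
up1 cap [[ 0.5289 -0.1829  0.088 ]]
([16.4, 98.9], 38, [14, 95, 6, 8]) [0.5669 0.06   0.095 ] [0.57   0.1095 0.026 ]
([122.1, 107.1], 36, [120, 104, 6, 7]) [ 0.5613 -0.0132  0.095 ] [0.5629 0.0166 0.026 ]
([142.7, 109.5], 33, [140, 106, 6, 8]) [ 0.5596 -0.0275  0.095 ] [ 0.5608 -0.0016  0.026 ]
([363.6, 143.8], 66, [359, 140, 10, 9]) [ 0.5354 -0.1847  0.095 ] [ 0.5301 -0.201   0.026 ]
([362.7, 169.2], 46, [359, 165, 8, 9]) [ 0.517  -0.1851  0.095 ] [ 0.5067 -0.2016  0.026 ]
([227.4, 205.6], 17, [225, 204, 6, 4]) [ 0.4895 -0.0843  0.095 ] [ 0.4719 -0.0737  0.026 ]
([246.1, 207.1], 24, [244, 205, 5, 5]) [ 0.4883 -0.0985  0.095 ] [ 0.4703 -0.0916  0.026 ]
```

Emit:
send_rows --steps '[{"tx": 0.36, "ty": 0.51, "tz": 0, "turn": 0, "grip": 0.75}, {"tx": 0.36, "ty": 0.51, "tz": 0, "turn": 0, "grip": 0.75}, {"tx": 0, "ty": 0, "tz": 0.8, "turn": 0, "grip": 0.75}, {"tx": 0, "ty": 0, "tz": 0.8, "turn": 0, "grip": 0.75}, {"tx": 0, "ty": 0, "tz": 0.5, "turn": 0, "grip": 0.75}, {"tx": 0, "ty": 0, "tz": 0.36, "turn": 0, "grip": 0.75}, {"tx": 0, "ty": 0, "tz": 0, "turn": 0, "grip": 0.75}, {"tx": 0, "ty": 0, "tz": 0, "turn": 0, "grip": 0.5}, {"tx": 0, "ty": 0, "tz": 0, "turn": 0, "grip": 0.4}, {"tx": 0, "ty": 0, "tz": 0, "turn": 0, "grip": 0.4}, {"tx": 0, "ty": 0, "tz": 0, "turn": 0, "grip": 0.4}]' --newtons 20

```text
time: 15.52
position: [0.5275, -0.1842, 0.0557]
tool_rot: [3.14, -0.001, 0.002]
ft_force: [-0.3, -1.0, 3.2]
grip_width: 0.5
grip_force: 20.0
```

Emit:
send_rows --steps '[{"tx": 0, "ty": 0, "tz": -0.12, "turn": 0, "grip": 0.4}, {"tx": 0, "ty": 0, "tz": 0, "turn": 0, "grip": 0.4}, {"tx": 0, "ty": 0, "tz": 0, "turn": 0, "grip": 0.4}]'

```text
time: 15.9
position: [0.5266, -0.1836, 0.0618]
tool_rot: [-3.142, 0.001, 0.001]
ft_force: [1.1, 0.2, -1.7]
grip_width: 0.502
grip_force: 20.0
```

Emit:
send_rows --steps '[{"tx": 0.12, "ty": 0.07, "tz": 0, "turn": 0, "grip": 0.4}, {"tx": 0.12, "ty": 0.07, "tz": 0, "turn": 0, "grip": 0.4}, {"tx": 0.11, "ty": 0.06, "tz": 0, "turn": 0, "grip": 0.4}, {"tx": 0, "ty": 0, "tz": 0.06, "turn": 0, "grip": 0.4}, {"tx": 0, "ty": 0, "tz": 0.05, "turn": 0, "grip": 0.4}, {"tx": 0, "ty": 0, "tz": 0, "turn": 0, "grip": 0.4}, {"tx": 0, "ty": 0, "tz": 0, "turn": 0, "grip": 0.65}, {"tx": 0, "ty": 0, "tz": 0, "turn": 0, "grip": 0.65}, {"tx": 0, "ty": 0, "tz": -0.7, "turn": 0, "grip": 0.65}, {"tx": 0, "ty": 0, "tz": -0.7, "turn": 0, "grip": 0.65}, {"tx": 0, "ty": 0, "tz": 0, "turn": 0, "grip": 0.65}]'

```text
time: 17.27
position: [0.5505, -0.1964, 0.1432]
tool_rot: [3.139, -0.001, 0.011]
ft_force: [0.8, 0.2, -0.4]
grip_width: 0.653
grip_force: 0.0
```

Emit:
send_rows --steps '[{"tx": -0.37, "ty": -0.62, "tz": 0, "turn": 0, "grip": 0.65}, {"tx": -0.38, "ty": -0.62, "tz": 0, "turn": 0, "grip": 0.65}, {"tx": -0.38, "ty": -0.63, "tz": 0, "turn": 0, "grip": 0.65}, {"tx": 0, "ty": 0, "tz": 0, "turn": 0.68, "grip": 0.65}, {"tx": 0, "ty": 0, "tz": 0, "turn": 0, "grip": 0.65}, {"tx": 0, "ty": 0, "tz": 0, "turn": 0, "grip": 0.65}]' --newtons 4

```text
time: 18.02
position: [0.48, -0.084, 0.1388]
tool_rot: [-3.138, 0.149, 0.001]
ft_force: [0.3, -0.6, -0.1]
grip_width: 0.648
grip_force: 0.0
```

```bash
python3 - <<'E'
from h import *
q,K,T=grab("wrist","w7.png");p,K2,T2=grab("scene","s7.png")
print(ctrl.get_state()["position"],ctrl.get_state()["tool_rot"])
d=cv2.hconcat([cv2.resize(p[160:360,180:460],(420,300)),cv2.resize(q,(380,300))]);cv2.imwrite("pics/c4.png",d[:,:,::-1])
E
```

```text
[ 0.48014849 -0.08397615  0.13897064] [-3.13759621e+00  1.49976632e-01  8.53987698e-04]
```

View pics/c4.png

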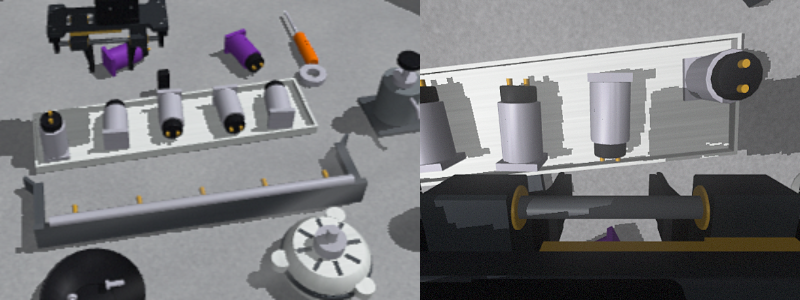

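Left crop: up1 stands at (52,135) and the four others lie. Right crop: tip D is squared to the gripper, centred at (611,110) with its cap end at row 155.

Emit:
send_rows --steps '[{"tx": 0.05, "ty": 0, "tz": 0.7, "turn": 0, "grip": 0.65}, {"tx": 0, "ty": 0, "tz": 0.6, "turn": 0, "grip": 0.65}, {"tx": 0, "ty": 0, "tz": 0.4, "turn": 0, "grip": 0.65}, {"tx": 0, "ty": 0, "tz": 0.25, "turn": 0, "grip": 0.65}, {"tx": 0, "ty": 0, "tz": 0, "turn": 0, "grip": 0.3}, {"tx": 0, "ty": 0, "tz": 0, "turn": 0, "grip": 0.3}, {"tx": 0, "ty": 0, "tz": 0, "turn": 0, "grip": 0.3}, {"tx": 0, "ty": 0, "tz": 0, "turn": 0, "grip": 0.3}]' --newtons 5

```text
time: 19.12
position: [0.4839, -0.084, 0.0231]
tool_rot: [3.137, -0.15, 0.003]
ft_force: [0.5, -0.8, 1.5]
grip_width: 0.5
grip_force: 5.0
```

Emit:
send_rows --steps '[{"tx": 0.05, "ty": 0, "tz": -0.15, "turn": 0, "grip": 0.3}, {"tx": 0.05, "ty": 0, "tz": -0.15, "turn": 0, "grip": 0.3}, {"tx": 0.05, "ty": 0, "tz": -0.15, "turn": 0, "grip": 0.3}, {"tx": 0.05, "ty": 0, "tz": -0.15, "turn": 0, "grip": 0.3}]'

```text
time: 19.62
position: [0.4954, -0.085, 0.0591]
tool_rot: [3.138, -0.15, 0.001]
ft_force: [-0.3, 0.2, -1.5]
grip_width: 0.494
grip_force: 5.0
```

```bash
python3 - <<'E'
from h import *
q,K,T=grab("wrist","w8.png");p,K2,T2=grab("scene","s8.png")
print(ctrl.get_state()["position"])
d=cv2.hconcat([cv2.resize(p[160:360,180:460],(420,300)),cv2.resize(q,(380,300))]);cv2.imwrite("pics/c5.png",d[:,:,::-1])
E
```

```text
[ 0.49621316 -0.08516856  0.05969378]
```

View pics/c5.png

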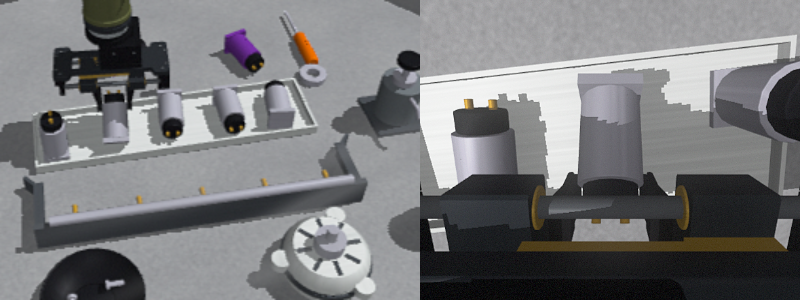

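The view shows D held at the shoulder of its cap and already swinging, flange down at (611,80) in the right crop. I'll keep lifting.

Emit:
send_rows --steps '[{"tx": 0.05, "ty": 0, "tz": -0.15, "turn": 0, "grip": 0.3}, {"tx": 0.05, "ty": 0, "tz": -0.15, "turn": 0, "grip": 0.3}, {"tx": 0.05, "ty": 0, "tz": -0.15, "turn": 0, "grip": 0.3}, {"tx": 0.05, "ty": 0, "tz": -0.15, "turn": 0, "grip": 0.3}, {"tx": 0, "ty": 0, "tz": 0, "turn": 0, "grip": 0.3}, {"tx": 0, "ty": 0, "tz": 0, "turn": 0, "grip": 0.3}]'

```text
time: 20.48
position: [0.5067, -0.0861, 0.0941]
tool_rot: [3.138, -0.15, -0.001]
ft_force: [-0.9, -0.2, -1.7]
grip_width: 0.484
grip_force: 4.9
```

```bash
cat > studs.py <<'E'
from h import *
def brass(p):
    h=cv2.cvtColor(p,cv2.COLOR_RGB2HSV); return (h[...,0]>12)&(h[...,0]<35)&(h[...,1]>110)&(h[...,2]>90)
def run(tag):
    print("pos",ctrl.get_state()["position"].round(4),ctrl.get_state()["time"])
    for n in("scene","wrist","top"):
        p,K,T=grab(n,f"{n}_{tag}.png"); np.savez(f"pics/{n}_{tag}.npz",p=p,K=K,T=T)
        for k in comps(brass(p),3):
            P=cast([k[0]],K,T,.093)[0]
            if .44<P[0]<.60 and -.25<P[1]<.27: print(n,k[0],k[1],P[:2].round(4))
if __name__=="__main__":
    import sys; run(sys.argv[1])
E
python3 studs.py d1
```

```text
pos [ 0.5067 -0.0861  0.0941] 20.475
scene [354.0, 202.6] 5 [0.4861 0.1828]
scene [348.8, 204.6] 5 [0.4912 0.1671]
scene [250.7, 219.3] 3 [ 0.4993 -0.0954]
scene [258.4, 219.2] 5 [ 0.5025 -0.0758]
scene [212.5, 235.0] 6 [ 0.5374 -0.1954]
scene [213.2, 240.2] 6 [ 0.5554 -0.1946]
wrist [528.0, 146.2] 255 [ 0.5555 -0.1964]
wrist [105.0, 158.7] 66 [ 0.5674 -0.0169]
wrist [134.7, 159.1] 67 [ 0.566  -0.0295]
wrist [527.5, 189.9] 152 [ 0.5364 -0.1979]
wrist [256.1, 253.1] 7 [ 0.5183 -0.0763]
wrist [300.7, 252.3] 3 [ 0.5167 -0.0967]
wrist [257.4, 264.0] 176 [ 0.5128 -0.0763]
wrist [303.7, 264.1] 181 [ 0.5107 -0.0976]
wrist [170.2, 292.6] 238 [ 0.5022 -0.0335]
wrist [390.2, 292.8] 244 [ 0.4921 -0.1373]
wrist [288.0, 338.0] 3 [ 0.4722 -0.0868]
wrist [297.5, 338.0] 6 [ 0.4718 -0.0915]
```

```bash
cat >> h.py <<'E'
def tri(obs):
    A=np.zeros((3,3));b=np.zeros(3)
    for uv,K,T in obs:
        d=T[:3,:3]@np.linalg.inv(K)@np.r_[uv,1];d/=np.linalg.norm(d);M=np.eye(3)-np.outer(d,d);A+=M;b+=M@T[:3,3]
    P=np.linalg.solve(A,b); return P.round(4),[np.linalg.norm(proj(P,K,T)[0]-uv).round(1) for uv,K,T in obs]
E
python3 - <<'E'
from h import *
s=np.load("pics/scene_d1.npz");w=np.load("pics/wrist_d1.npz")
for a,b in(((250.7,219.3),(302.7,263)),((258.4,219.2),(257,263))): print(tri([(np.array(a),s["K"],s["T"]),(np.array(b),w["K"],w["T"])]))
q=w["p"];p=s["p"]
d=cv2.hconcat([cv2.resize(p[170:280,190:330],(420,330)),cv2.resize(q,(380,330))]);cv2.imwrite("pics/c6.png",d[:,:,::-1])
E
```

```text
(array([ 0.5206, -0.0965,  0.1139]), [np.float64(0.0), np.float64(0.1)])
(array([ 0.5212, -0.0777,  0.1112]), [np.float64(0.2), np.float64(1.1)])
```

View pics/c6.png

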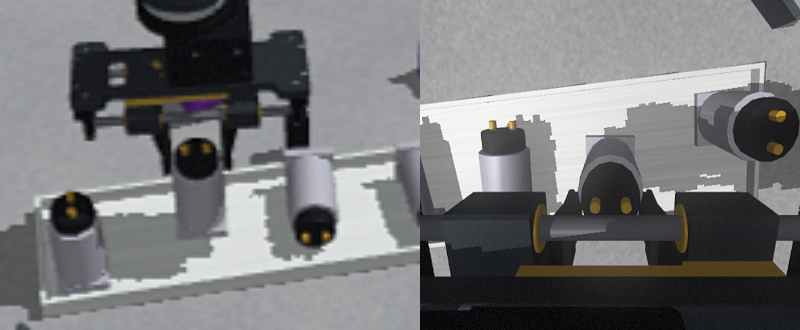

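The scene crop shows D hanging nearly upright, cap up at (197,155) and flange at (203,230). I'll shift it, square it, lower it to the floor, check the force and then release.

Emit:
send_rows --steps '[{"tx": -0.14, "ty": 0.06, "tz": 0, "turn": -0.3, "grip": 0.3}, {"tx": -0.14, "ty": 0.06, "tz": 0, "turn": -0.38, "grip": 0.3}, {"tx": -0.13, "ty": 0.06, "tz": 0, "turn": 0, "grip": 0.3}, {"tx": 0, "ty": 0, "tz": 0.1, "turn": 0, "grip": 0.3}, {"tx": 0, "ty": 0, "tz": 0.1, "turn": 0, "grip": 0.3}, {"tx": 0, "ty": 0, "tz": 0.1, "turn": 0, "grip": 0.3}, {"tx": 0, "ty": 0, "tz": 0.08, "turn": 0, "grip": 0.3}, {"tx": 0, "ty": 0, "tz": 0.06, "turn": 0, "grip": 0.3}, {"tx": 0, "ty": 0, "tz": 0, "turn": 0, "grip": 0.3}]'

```text
time: 21.75
position: [0.4821, -0.0952, 0.0681]
tool_rot: [-3.141, 0.0, 0.0]
ft_force: [-2.6, 0.7, 3.2]
grip_width: 0.48
grip_force: 5.1
```

```bash
python3 studs.py d2
```

```text
pos [ 0.4821 -0.0952  0.0681] 21.75
scene [242.7, 205.0] 43 [ 0.4414 -0.1101]
scene [354.0, 202.6] 5 [0.4861 0.1828]
scene [348.8, 204.6] 5 [0.4912 0.1671]
scene [247.5, 219.5] 4 [ 0.4985 -0.1036]
scene [254.5, 218.5] 4 [ 0.4981 -0.0854]
scene [212.9, 234.9] 8 [ 0.5373 -0.1944]
scene [213.1, 239.9] 8 [ 0.5544 -0.1948]
wrist [63.9, 97.7] 103 [ 0.5597 -0.0223]
wrist [99.5, 102.3] 106 [ 0.5582 -0.0341]
wrist [557.8, 112.8] 41 [ 0.5547 -0.1906]
wrist [553.4, 163.4] 189 [ 0.5374 -0.1926]
wrist [256.7, 256.3] 3 [ 0.502  -0.0865]
wrist [256.3, 267.7] 166 [ 0.4973 -0.0863]
wrist [304.1, 267.8] 161 [ 0.4972 -0.1047]
wrist [170.0, 292.3] 231 [ 0.4868 -0.0523]
wrist [390.7, 293.9] 231 [ 0.4861 -0.1389]
```

Emit:
send_rows --steps '[{"tx": 0, "ty": 0, "tz": 0, "turn": 0, "grip": 0.6}, {"tx": 0, "ty": 0, "tz": 0, "turn": 0, "grip": 0.62}, {"tx": 0, "ty": 0, "tz": -0.5, "turn": 0, "grip": 0.62}, {"tx": 0, "ty": 0, "tz": -0.9, "turn": 0, "grip": 0.62}, {"tx": 0, "ty": -0.9, "tz": -0.3, "turn": 0, "grip": 0.62}, {"tx": 0, "ty": -0.9, "tz": 0, "turn": 0, "grip": 0.65}, {"tx": 0, "ty": -0.9, "tz": 0, "turn": 0, "grip": 0.65}, {"tx": 0, "ty": -0.9, "tz": 0, "turn": 0, "grip": 0.65}, {"tx": 0, "ty": -0.9, "tz": 0, "turn": 0, "grip": 0.65}, {"tx": 0, "ty": 0, "tz": 0, "turn": 0, "grip": 0.65}, {"tx": 0, "ty": 0, "tz": 0, "turn": 0, "grip": 0.65}]'

```text
time: 23.28
position: [0.4822, 0.1736, 0.1696]
tool_rot: [3.141, -0.001, -0.0]
ft_force: [-1.1, -0.3, -0.2]
grip_width: 0.65
grip_force: 0.0
```

```bash
python3 studs.py d3; python3 - <<'E'
from h import *
s=np.load("pics/scene_d3.npz");w=np.load("pics/wrist_d3.npz")
d=cv2.hconcat([cv2.resize(s["p"][170:280,190:330],(400,300)),cv2.resize(w["p"],(400,300))]);cv2.imwrite("pics/c7.png",d[:,:,::-1])
E
```

```text
pos [0.4822 0.1736 0.1696] 23.275
scene [354.0, 202.6] 5 [0.4861 0.1828]
scene [348.8, 204.6] 5 [0.4912 0.1671]
scene [247.6, 219.2] 5 [ 0.4975 -0.1032]
scene [254.5, 218.5] 4 [ 0.4981 -0.0854]
scene [212.9, 234.9] 8 [ 0.5373 -0.1944]
scene [213.1, 239.9] 8 [ 0.5544 -0.1948]
wrist [337.7, 94.3] 52 [0.5666 0.1368]
wrist [360.5, 94.3] 52 [0.5666 0.1228]
wrist [476.0, 103.5] 60 [0.561 0.051]
wrist [498.1, 105.9] 58 [0.5595 0.0371]
wrist [222.2, 207.6] 22 [0.4949 0.211 ]
wrist [243.3, 210.1] 25 [0.4931 0.1969]
wrist [259.1, 267.1] 53 [0.4518 0.1871]
wrist [240.5, 271.0] 28 [0.4489 0.2002]
```

View pics/c7.png

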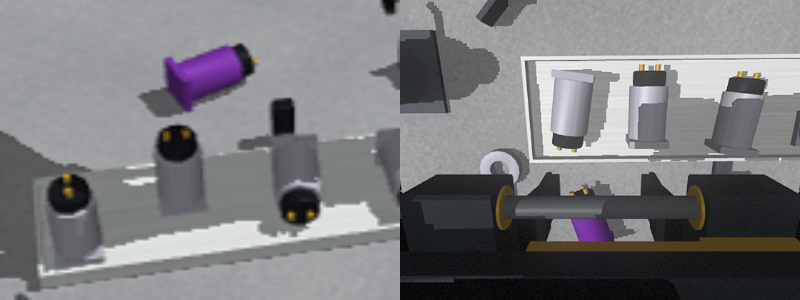

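D stands upright at (178,165) in the left crop. In the right crop A lies at (572,110) with its cap toward the robot, and B and C have their caps away at (650,75) and (745,85).

```bash
python3 - <<'E'
from h import *
d=np.load("pics/wrist_d3.npz");K,T=d["K"],d["T"]
w=lambda L:[((a-400)/.7143,b/.7143) for a,b in L]
def rep(n,st,fl):
    s=cast(st,K,T,.026).mean(0); f=cast(w(fl),K,T,.048).mean(0)
    v=s-f;v/=np.linalg.norm(v[:2]); print(n,"stud",s[:2].round(4),"flange",f[:2].round(4),"L",np.linalg.norm((s-f)[:2]).round(4),"ang of axis line deg",np.degrees(np.arctan(v[1]/v[0])).round(1),"grip TCP",(s-v*.013)[:2].round(4))
rep("A",[(222.2,207.6),(243.3,210.1)],[(556,73),(592,73)])
rep("B",[(337.7,94.3),(360.5,94.3)],[(631,138),(667,138)])
rep("C",[(476,103.5),(498.1,105.9)],[(714,138),(752,142)])
E
```

```text
A stud [0.4761 0.2133] flange [0.5637 0.1991] L 0.0887 ang of axis line deg -9.2 grip TCP [0.489  0.2112]
B stud [0.5703 0.1171] flange [0.4946 0.118 ] L 0.0757 ang of axis line deg -0.7 grip TCP [0.5573 0.1173]
C stud [0.5621 0.0059] flange [0.492  0.0245] L 0.0725 ang of axis line deg -14.9 grip TCP [0.5495 0.0092]
```

Emit:
send_rows --steps '[{"tx": 0.11, "ty": -0.62, "tz": 0, "turn": 0, "grip": 0.65}, {"tx": 0, "ty": 0, "tz": 0.3, "turn": 1.0, "grip": 0.65}, {"tx": 0, "ty": 0, "tz": 0.7, "turn": 0, "grip": 0.65}, {"tx": 0, "ty": 0, "tz": 0.7, "turn": 0, "grip": 0.65}, {"tx": 0, "ty": 0, "tz": 0.45, "turn": 0, "grip": 0.65}, {"tx": 0, "ty": 0, "tz": 0.28, "turn": 0, "grip": 0.65}, {"tx": 0, "ty": 0, "tz": 0, "turn": 0, "grip": 0.65}, {"tx": 0, "ty": 0, "tz": 0, "turn": 0, "grip": 0.3}, {"tx": 0, "ty": 0, "tz": 0, "turn": 0, "grip": 0.3}, {"tx": 0, "ty": 0, "tz": 0, "turn": 0, "grip": 0.3}, {"tx": 0, "ty": 0, "tz": 0, "turn": 0, "grip": 0.3}]' --newtons 5

```text
time: 24.8
position: [0.4896, 0.2118, 0.0251]
tool_rot: [-3.134, 0.22, -0.003]
ft_force: [0.5, -0.7, 5.9]
grip_width: 0.499
grip_force: 5.0
```

Emit:
send_rows --steps '[{"tx": 0.05, "ty": 0, "tz": -0.15, "turn": 0, "grip": 0.3}, {"tx": 0.05, "ty": 0, "tz": -0.15, "turn": 0, "grip": 0.3}, {"tx": 0.05, "ty": 0, "tz": -0.15, "turn": 0, "grip": 0.3}, {"tx": 0.05, "ty": 0, "tz": -0.15, "turn": 0, "grip": 0.3}, {"tx": 0.05, "ty": 0, "tz": -0.15, "turn": 0, "grip": 0.3}, {"tx": 0.05, "ty": 0, "tz": -0.15, "turn": 0, "grip": 0.3}, {"tx": 0.05, "ty": 0, "tz": -0.15, "turn": 0, "grip": 0.3}, {"tx": 0.05, "ty": 0, "tz": -0.13, "turn": 0, "grip": 0.3}, {"tx": 0, "ty": 0, "tz": 0, "turn": 0, "grip": 0.3}, {"tx": 0, "ty": 0, "tz": 0, "turn": 0, "grip": 0.3}]'

```text
time: 26.05
position: [0.5122, 0.2081, 0.0946]
tool_rot: [3.134, -0.22, -0.001]
ft_force: [-0.8, -0.9, -1.3]
grip_width: 0.491
grip_force: 5.0
```

```bash
python3 studs.py a1
```

```text
pos [0.5122 0.2081 0.0946] 26.05
scene [353.8, 202.7] 6 [0.4864 0.1821]
scene [371.7, 204.5] 6 [0.5018 0.2266]
scene [348.8, 204.6] 5 [0.4912 0.1671]
scene [364.5, 205.0] 6 [0.5002 0.2073]
scene [247.6, 219.2] 5 [ 0.4975 -0.1032]
scene [254.5, 218.5] 4 [ 0.4981 -0.0854]
scene [212.9, 234.9] 8 [ 0.5373 -0.1944]
scene [213.1, 239.9] 8 [ 0.5544 -0.1948]
wrist [431.5, 116.5] 116 [0.5739 0.1356]
wrist [401.3, 121.0] 114 [0.5739 0.1482]
wrist [168.6, 291.1] 287 [0.5107 0.2617]
wrist [257.8, 267.7] 150 [0.5167 0.2179]
wrist [302.5, 267.7] 150 [0.5137 0.1972]
wrist [391.8, 291.2] 305 [0.4957 0.1566]
wrist [175.0, 273.0] 3 [0.5194 0.2567]
wrist [180.0, 272.0] 3 [0.5196 0.2543]
wrist [390.0, 333.0] 3 [0.4731 0.1588]
wrist [396.8, 333.5] 11 [0.4723 0.1555]
wrist [403.5, 333.0] 6 [0.4721 0.1522]
wrist [408.9, 333.6] 7 [0.4714 0.1496]
wrist [414.5, 333.2] 4 [0.4713 0.1469]
wrist [433.4, 333.7] 37 [0.4697 0.1376]
wrist [448.0, 333.6] 7 [0.4687 0.1305]
wrist [452.0, 333.8] 4 [0.4683 0.1286]
wrist [460.9, 333.4] 18 [0.4679 0.1242]
wrist [470.3, 334.7] 6 [0.4665 0.1196]
wrist [474.3, 333.3] 6 [0.4671
[... 2910 characters left out ...]
st [387.7, 349.0] 3 [0.4641 0.1605]
wrist [401.4, 349.9] 7 [0.4626 0.1537]
wrist [421.2, 349.8] 6 [0.4613 0.1439]
wrist [450.0, 349.2] 4 [0.4596 0.1297]
wrist [455.0, 349.5] 6 [0.4591 0.1272]
wrist [458.3, 349.7] 3 [0.4587 0.1256]
wrist [465.2, 349.5] 10 [0.4583 0.1221]
wrist [475.1, 349.6] 9 [0.4576 0.1172]
wrist [488.3, 349.3] 10 [0.4568 0.1107]
wrist [513.5, 349.6] 8 [0.4549 0.0982]
wrist [533.1, 349.3] 7 [0.4537 0.0885]
wrist [192.0, 350.0] 3 [0.4772 0.2574]
wrist [196.0, 350.0] 3 [0.477  0.2554]
wrist [393.5, 350.0] 8 [0.4631 0.1577]
wrist [407.0, 350.0] 3 [0.4621 0.151 ]
wrist [435.0, 350.0] 3 [0.4602 0.1371]
wrist [538.5, 350.0] 4 [0.4529 0.0858]
top [365.7, 198.7] 3 [ 0.5379 -0.1945]
```

Emit:
send_rows --steps '[{"tx": 0, "ty": 0, "tz": 0, "turn": -0.5, "grip": 0.3}, {"tx": 0, "ty": 0, "tz": 0, "turn": -0.5, "grip": 0.3}, {"tx": -0.16, "ty": -0.04, "tz": 0, "turn": 0, "grip": 0.3}, {"tx": -0.16, "ty": -0.04, "tz": 0, "turn": 0, "grip": 0.3}, {"tx": -0.16, "ty": -0.04, "tz": 0, "turn": 0, "grip": 0.3}, {"tx": 0, "ty": 0, "tz": 0.1, "turn": 0, "grip": 0.3}, {"tx": 0, "ty": 0, "tz": 0.1, "turn": 0, "grip": 0.3}, {"tx": 0, "ty": 0, "tz": 0.1, "turn": 0, "grip": 0.3}, {"tx": 0, "ty": 0, "tz": 0.08, "turn": 0, "grip": 0.3}, {"tx": 0, "ty": 0, "tz": 0.06, "turn": 0, "grip": 0.3}, {"tx": 0, "ty": 0, "tz": 0, "turn": 0, "grip": 0.3}]'

```text
time: 27.58
position: [0.484, 0.2152, 0.0685]
tool_rot: [3.141, -0.001, 0.0]
ft_force: [0.4, -1.7, 2.5]
grip_width: 0.449
grip_force: 4.4
```

```bash
sed -i 's/if .44<P/if not(n=="wrist" and k[0][1]>285) and .44<P/' studs.py; python3 studs.py a2
```

```text
pos [0.484  0.2152 0.0685] 27.575
scene [375.0, 188.5] 15 [0.4411 0.2554]
scene [358.2, 190.9] 23 [0.4424 0.2073]
scene [381.0, 194.0] 3 [0.466  0.2642]
scene [348.8, 204.6] 5 [0.4912 0.1671]
scene [364.6, 205.8] 5 [0.5033 0.2067]
scene [371.5, 205.0] 6 [0.5036 0.2254]
scene [247.6, 219.2] 5 [ 0.4975 -0.1032]
scene [254.5, 218.5] 4 [ 0.4981 -0.0854]
scene [212.9, 234.9] 8 [ 0.5373 -0.1944]
scene [213.1, 239.9] 8 [ 0.5544 -0.1948]
wrist [451.9, 85.9] 154 [0.5653 0.157 ]
wrist [486.9, 85.6] 148 [0.5654 0.1452]
wrist [256.5, 257.5] 229 [0.5031 0.224 ]
wrist [300.7, 247.3] 3 [0.5073 0.2071]
wrist [304.5, 247.9] 10 [0.507  0.2057]
wrist [304.3, 258.9] 198 [0.5025 0.2057]
```

Emit:
send_rows --steps '[{"tx": 0, "ty": 0, "tz": -0.05, "turn": 0, "grip": 0.3}, {"tx": 0, "ty": 0, "tz": -0.02, "turn": 0, "grip": 0.3}, {"tx": -0.06, "ty": -0.08, "tz": 0, "turn": 0, "grip": 0.3}, {"tx": -0.06, "ty": -0.08, "tz": 0, "turn": 0, "grip": 0.3}, {"tx": -0.06, "ty": -0.08, "tz": 0, "turn": 0, "grip": 0.3}, {"tx": 0, "ty": 0, "tz": 0.04, "turn": 0, "grip": 0.3}, {"tx": 0, "ty": 0, "tz": 0.03, "turn": 0, "grip": 0.3}, {"tx": 0, "ty": 0, "tz": 0, "turn": 0, "grip": 0.3}]' --newtons 8

```text
time: 28.72
position: [0.4726, 0.2299, 0.0687]
tool_rot: [3.141, -0.001, -0.001]
ft_force: [-2.3, 0.2, 3.8]
grip_width: 0.447
grip_force: 7.8
```

```bash
python3 studs.py a3 | grep -v top
```

```text
pos [0.4726 0.2299 0.0687] 28.725
scene [368.8, 202.2] 4 [0.4917 0.2218]
scene [375.5, 201.5] 4 [0.4923 0.2401]
scene [354.0, 202.6] 5 [0.4861 0.1828]
scene [348.8, 204.6] 5 [0.4912 0.1671]
scene [247.9, 218.9] 8 [ 0.4965 -0.1023]
scene [254.5, 218.5] 4 [ 0.4981 -0.0854]
scene [212.9, 234.9] 8 [ 0.5373 -0.1944]
scene [213.1, 239.9] 8 [ 0.5544 -0.1948]
wrist [483.5, 62.2] 162 [0.5616 0.1621]
wrist [519.2, 61.2] 141 [0.5619 0.1503]
wrist [256.4, 257.2] 218 [0.4921 0.2388]
wrist [301.8, 246.8] 9 [0.4963 0.2214]
wrist [304.5, 258.0] 195 [0.4917 0.2203]
```

Emit:
send_rows --steps '[{"tx": 0, "ty": 0, "tz": 0, "turn": 0, "grip": 0.57}, {"tx": 0, "ty": 0, "tz": 0, "turn": 0, "grip": 0.57}, {"tx": 0, "ty": 0, "tz": -0.5, "turn": 0, "grip": 0.6}, {"tx": 0, "ty": 0, "tz": -0.9, "turn": 0, "grip": 0.65}, {"tx": 0.1, "ty": 0.9, "tz": -0.1, "turn": 0, "grip": 0.7}, {"tx": 0.1, "ty": 0.9, "tz": 0, "turn": 0, "grip": 0.7}, {"tx": 0.1, "ty": 0.9, "tz": 0, "turn": 0, "grip": 0.7}, {"tx": 0.1, "ty": 0.9, "tz": 0, "turn": 0, "grip": 0.7}, {"tx": 0, "ty": 0.9, "tz": 0, "turn": 0, "grip": 0.7}, {"tx": 0, "ty": 0.9, "tz": 0, "turn": 0, "grip": 0.7}, {"tx": 0, "ty": 0, "tz": 0, "turn": 0, "grip": 0.7}, {"tx": 0, "ty": 0, "tz": 0, "turn": 0, "grip": 0.7}]'

```text
time: 30.38
position: [0.4968, -0.0939, 0.1584]
tool_rot: [-3.141, 0.001, -0.0]
ft_force: [-0.2, -0.2, 0.6]
grip_width: 0.702
grip_force: 0.0
```

```bash
python3 studs.py a4 | grep -v top
```

```text
pos [ 0.4968 -0.0939  0.1584] 30.375
scene [368.7, 201.9] 7 [0.4906 0.2219]
scene [375.5, 201.0] 6 [0.4904 0.2407]
scene [354.0, 202.6] 5 [0.4861 0.1828]
scene [348.8, 204.6] 5 [0.4912 0.1671]
scene [254.5, 218.0] 8 [ 0.4963 -0.0852]
scene [247.6, 219.2] 5 [ 0.4975 -0.1032]
scene [212.5, 235.0] 6 [ 0.5374 -0.1954]
scene [213.1, 239.9] 8 [ 0.5544 -0.1948]
wrist [19.1, 113.9] 59 [0.5694 0.0612]
wrist [139.7, 123.5] 47 [ 0.5639 -0.0096]
wrist [162.9, 125.8] 44 [ 0.5626 -0.0233]
wrist [450.5, 138.8] 137 [ 0.5551 -0.1959]
wrist [449.0, 169.1] 73 [ 0.5368 -0.1973]
wrist [269.2, 229.8] 74 [ 0.4974 -0.0862]
wrist [297.9, 230.2] 66 [ 0.4971 -0.1048]
```

Emit:
send_rows --steps '[{"tx": 0, "ty": 0.02, "tz": 0.8, "turn": 0, "grip": 0.65}, {"tx": 0, "ty": 0, "tz": 0.6, "turn": 0, "grip": 0.65}, {"tx": 0, "ty": 0, "tz": 0.3, "turn": 0, "grip": 0.65}, {"tx": 0, "ty": 0, "tz": 0, "turn": 0, "grip": 0.65}, {"tx": 0, "ty": 0, "tz": 0, "turn": 0, "grip": 0.35}, {"tx": 0, "ty": 0, "tz": 0, "turn": 0, "grip": 0.35}, {"tx": 0, "ty": 0, "tz": 0, "turn": 0, "grip": 0.35}, {"tx": 0, "ty": 0, "tz": -0.08, "turn": 0, "grip": 0.35}, {"tx": -0.04, "ty": 0.14, "tz": 0, "turn": 0, "grip": 0.35}, {"tx": -0.04, "ty": 0.14, "tz": 0, "turn": 0, "grip": 0.35}, {"tx": 0, "ty": 0.14, "tz": 0, "turn": 0, "grip": 0.35}, {"tx": 0, "ty": 0, "tz": 0, "turn": 0, "grip": 0.35}]' --newtons 20

```text
time: 32.02
position: [0.4916, -0.1218, 0.0611]
tool_rot: [3.141, -0.004, -0.001]
ft_force: [-0.9, 0.0, -2.0]
grip_width: 0.5
grip_force: 20.0
```

Emit:
send_rows --steps '[{"tx": 0, "ty": 0, "tz": 0.06, "turn": 0, "grip": 0.35}, {"tx": 0, "ty": 0, "tz": 0.01, "turn": 0, "grip": 0.35}, {"tx": 0, "ty": 0, "tz": 0, "turn": 0, "grip": 0.35}, {"tx": 0, "ty": 0, "tz": 0, "turn": 0, "grip": 0.6}, {"tx": 0, "ty": 0, "tz": 0, "turn": 0, "grip": 0.6}, {"tx": 0, "ty": 0, "tz": -0.8, "turn": 0, "grip": 0.6}, {"tx": 0, "ty": 0, "tz": -0.9, "turn": 0, "grip": 0.6}, {"tx": 0.2, "ty": -0.95, "tz": 0, "turn": 0, "grip": 0.65}, {"tx": 0.2, "ty": -0.95, "tz": 0, "turn": 0, "grip": 0.65}, {"tx": 0.1, "ty": -0.95, "tz": 0, "turn": 0, "grip": 0.65}, {"tx": 0, "ty": 0, "tz": 0, "turn": 0, "grip": 0.65}, {"tx": 0, "ty": 0, "tz": 0, "turn": 0, "grip": 0.65}]'

```text
time: 33.52
position: [0.5219, 0.0501, 0.1588]
tool_rot: [3.141, 0.0, -0.001]
ft_force: [0.3, -0.6, -0.3]
grip_width: 0.653
grip_force: 0.0
```

```bash
python3 studs.py a5 | grep -v top; python3 - <<'E'
from h import *
s=np.load("pics/scene_a5.npz");w=np.load("pics/wrist_a5.npz")
d=cv2.hconcat([cv2.resize(s["p"][170:280,190:400],(400,300)),cv2.resize(w["p"],(400,300))]);cv2.imwrite("pics/c8.png",d[:,:,::-1])
E
```

```text
pos [0.5219 0.0501 0.1588] 33.525
scene [368.9, 201.9] 8 [0.4907 0.2224]
scene [375.5, 201.0] 6 [0.4904 0.2407]
scene [354.0, 202.6] 5 [0.4861 0.1828]
scene [348.8, 204.6] 5 [0.4912 0.1671]
scene [244.5, 218.0] 6 [ 0.4916 -0.1106]
scene [237.7, 218.9] 7 [ 0.4917 -0.1282]
scene [212.5, 235.0] 6 [ 0.5374 -0.1954]
scene [213.4, 240.2] 5 [ 0.5555 -0.1941]
wrist [181.5, 146.9] 55 [0.5753 0.1085]
wrist [204.4, 146.4] 51 [0.5756 0.0946]
wrist [321.4, 155.6] 52 [0.5699 0.0234]
wrist [343.9, 158.1] 40 [0.5684 0.0096]
```

View pics/c8.png

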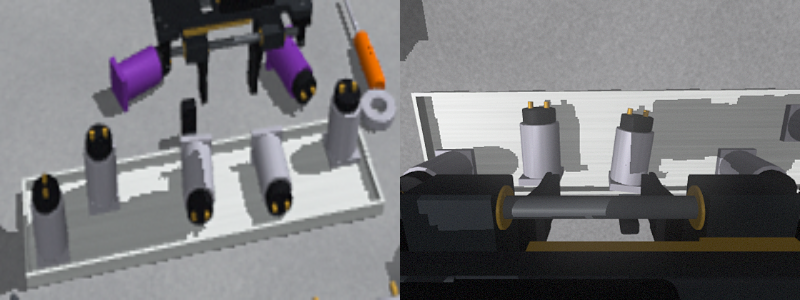

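Left crop: up1 (45,215), D (98,165) and A (345,120) stand, and C (197,180) and B (272,175) lie with caps away from the robot. Right crop: B's cap is at (540,115) and C's at (636,122).

```bash
python3 - <<'E'
from h import *
d=np.load("pics/wrist_a5.npz");p,K,T=d["p"],d["K"],d["T"]
g=p.min(2).astype(int)
for n,st,c in(("B",[(181.5,146.9),(204.4,146.4)],(197,0)),("C",[(321.4,155.6),(343.9,158.1)],(327,0))):
    s=cast(st,K,T,.026); m=s.mean(0); e=s[1]-s[0]
    print(n,m[:2].round(4),"stud line ang",np.degrees(np.arctan2(e[0],-e[1])).round(1))
w=lambda L:[((a-400)/.7143,b/.7143) for a,b in L]
for n,L in(("B",[(540,125),(541,175)]),("C",[(636,131),(629,180)])):
    print(n,cast(w(L),K,T,.04)[:,:2].round(4).tolist())
E
```

```text
B [0.5698 0.1179] stud line ang 1.1
C [0.5615 0.0064] stud line ang -6.4
B [[0.5493, 0.1136], [0.4918, 0.1161]]
C [[0.5425, 0.0095], [0.4854, 0.0155]]
```

Emit:
send_rows --steps '[{"tx": 0.29, "ty": -0.56, "tz": 0, "turn": 0, "grip": 0.65}, {"tx": 0.29, "ty": -0.56, "tz": 0, "turn": 0, "grip": 0.65}, {"tx": 0, "ty": 0, "tz": 0.8, "turn": 0, "grip": 0.65}, {"tx": 0, "ty": 0, "tz": 0.7, "turn": 0, "grip": 0.65}, {"tx": 0, "ty": 0, "tz": 0.45, "turn": 0, "grip": 0.65}, {"tx": 0, "ty": 0, "tz": 0.3, "turn": 0, "grip": 0.65}, {"tx": 0, "ty": 0, "tz": 0, "turn": 0, "grip": 0.65}, {"tx": 0, "ty": 0, "tz": 0, "turn": 0, "grip": 0.3}, {"tx": 0, "ty": 0, "tz": 0, "turn": 0, "grip": 0.3}, {"tx": 0, "ty": 0, "tz": 0, "turn": 0, "grip": 0.3}, {"tx": 0, "ty": 0, "tz": 0, "turn": 0, "grip": 0.3}]' --newtons 5

```text
time: 35.05
position: [0.5579, 0.1178, 0.0252]
tool_rot: [-3.142, 0.001, -0.004]
ft_force: [0.4, -0.5, 4.0]
grip_width: 0.495
grip_force: 5.0
```

Emit:
send_rows --steps '[{"tx": -0.05, "ty": 0, "tz": -0.15, "turn": 0, "grip": 0.3}, {"tx": -0.05, "ty": 0, "tz": -0.15, "turn": 0, "grip": 0.3}, {"tx": -0.05, "ty": 0, "tz": -0.15, "turn": 0, "grip": 0.3}, {"tx": -0.05, "ty": 0, "tz": -0.15, "turn": 0, "grip": 0.3}, {"tx": -0.05, "ty": 0, "tz": -0.15, "turn": 0, "grip": 0.3}, {"tx": -0.05, "ty": 0, "tz": -0.15, "turn": 0, "grip": 0.3}, {"tx": -0.05, "ty": 0, "tz": -0.15, "turn": 0, "grip": 0.3}, {"tx": -0.05, "ty": 0, "tz": -0.13, "turn": 0, "grip": 0.3}, {"tx": 0, "ty": 0, "tz": 0, "turn": 0, "grip": 0.3}, {"tx": 0, "ty": 0, "tz": 0, "turn": 0, "grip": 0.3}]'

```text
time: 36.3
position: [0.5331, 0.1176, 0.095]
tool_rot: [3.142, -0.001, 0.001]
ft_force: [-1.1, 0.2, 1.3]
grip_width: 0.303
grip_force: 0.5
```

```bash
python3 studs.py b1 | grep -v top
```

```text
pos [0.5331 0.1176 0.095 ] 36.3
scene [336.9, 199.2] 46 [0.4647 0.1416]
scene [336.2, 209.8] 4 [0.5046 0.1293]
scene [244.5, 218.0] 6 [ 0.4916 -0.1106]
scene [237.5, 219.0] 6 [ 0.492  -0.1288]
scene [212.5, 235.0] 6 [ 0.5374 -0.1954]
scene [213.4, 240.2] 5 [ 0.5555 -0.1941]
wrist [441.8, 185.3] 99 [0.575  0.0463]
wrist [469.8, 188.5] 102 [0.5736 0.0338]
```

B slipped out of the light grip. I'll open, back off and measure again.

Emit:
send_rows --steps '[{"tx": 0, "ty": 0, "tz": -0.4, "turn": 0, "grip": 0.65}, {"tx": 0, "ty": 0, "tz": -0.9, "turn": 0, "grip": 0.65}, {"tx": -0.5, "ty": 0, "tz": 0, "turn": 0, "grip": 0.65}, {"tx": -0.4, "ty": 0, "tz": 0, "turn": 0, "grip": 0.65}, {"tx": 0, "ty": 0, "tz": 0, "turn": 0, "grip": 0.65}, {"tx": 0, "ty": 0, "tz": 0, "turn": 0, "grip": 0.65}]'

```text
time: 37.2
position: [0.4794, 0.1174, 0.1729]
tool_rot: [3.142, -0.002, 0.001]
ft_force: [-0.2, -0.3, 0.5]
grip_width: 0.647
grip_force: 0.0
```

```bash
python3 studs.py b2 | grep -v top; python3 - <<'E'
from h import *
s=np.load("pics/scene_b2.npz");w=np.load("pics/wrist_b2.npz");t=np.load("pics/top_b2.npz")
d=cv2.hconcat([cv2.resize(s["p"][170:280,190:400],(400,300)),cv2.resize(w["p"],(400,300))]);
e=cv2.resize(t["p"][140:280,150:400],(536,300)); e=cv2.copyMakeBorder(e,0,0,0,264,cv2.BORDER_CONSTANT)
cv2.imwrite("pics/c9.png",cv2.vconcat([d,e])[:,:,::-1])
E
```

```text
pos [0.4794 0.1174 0.1729] 37.2
scene [368.8, 201.7] 6 [0.4898 0.2224]
scene [375.5, 201.0] 6 [0.4904 0.2407]
scene [354.0, 202.6] 5 [0.4861 0.1828]
scene [348.8, 204.6] 5 [0.4912 0.1671]
scene [338.1, 215.9] 8 [0.5278 0.1283]
scene [244.5, 218.0] 6 [ 0.4916 -0.1106]
scene [331.5, 217.0] 6 [0.5286 0.1106]
scene [237.5, 219.0] 6 [ 0.492  -0.1288]
scene [212.5, 235.0] 6 [ 0.5374 -0.1954]
scene [213.3, 240.0] 7 [ 0.5548 -0.1943]
wrist [406.2, 100.5] 53 [0.5603 0.0382]
wrist [428.1, 103.0] 49 [0.5588 0.0243]
wrist [265.9, 150.9] 73 [0.5291 0.1263]
wrist [293.8, 150.8] 75 [0.5292 0.1082]
wrist [98.7, 207.6] 73 [0.4912 0.2399]
wrist [125.6, 207.6] 77 [0.4912 0.2217]
wrist [180.4, 267.5] 31 [0.4473 0.1879]
```

View pics/c9.png

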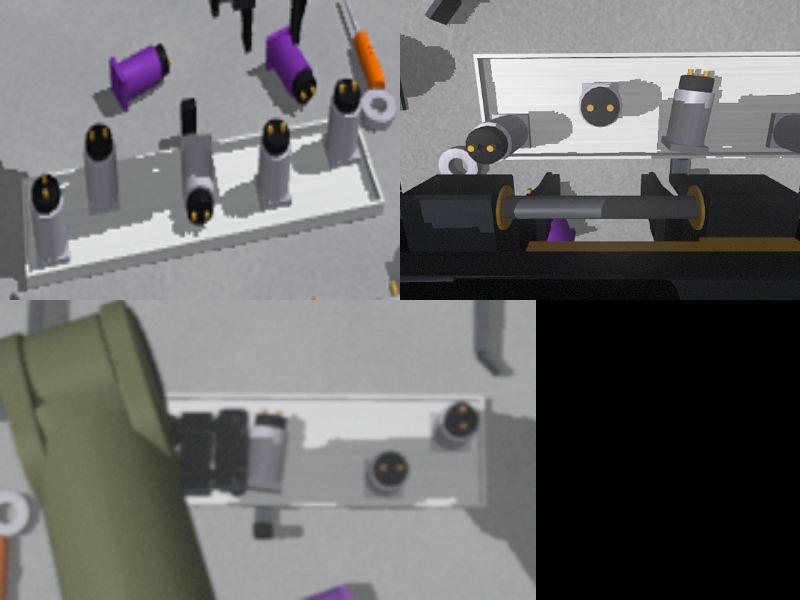

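Luckily B landed standing: upright with its cap up at (275,160) in the scene crop and at (600,107) in the wrist crop, which gives (0.529, 0.117). Only C at (693,105) still lies. I'll shift B a little for gripper clearance.

Emit:
send_rows --steps '[{"tx": 0.83, "ty": 0, "tz": 0, "turn": 0, "grip": 0.65}, {"tx": 0, "ty": 0, "tz": 0.8, "turn": 0, "grip": 0.65}, {"tx": 0, "ty": 0, "tz": 0.75, "turn": 0, "grip": 0.65}, {"tx": 0, "ty": 0, "tz": 0.4, "turn": 0, "grip": 0.65}, {"tx": 0, "ty": 0, "tz": 0, "turn": 0, "grip": 0.65}, {"tx": 0, "ty": 0, "tz": 0, "turn": 0, "grip": 0.35}, {"tx": 0, "ty": 0, "tz": 0, "turn": 0, "grip": 0.35}, {"tx": 0, "ty": 0, "tz": 0, "turn": 0, "grip": 0.35}, {"tx": 0, "ty": 0, "tz": -0.08, "turn": 0, "grip": 0.35}, {"tx": -0.2, "ty": -0.12, "tz": 0, "turn": 0, "grip": 0.35}, {"tx": -0.2, "ty": -0.12, "tz": 0, "turn": 0, "grip": 0.35}, {"tx": 0, "ty": 0, "tz": 0, "turn": 0, "grip": 0.35}]' --newtons 20

```text
time: 38.85
position: [0.5028, 0.1331, 0.0605]
tool_rot: [3.141, 0.003, -0.002]
ft_force: [0.1, -0.1, -1.5]
grip_width: 0.498
grip_force: 20.0
```

Emit:
send_rows --steps '[{"tx": 0, "ty": 0, "tz": 0.06, "turn": 0, "grip": 0.35}, {"tx": 0, "ty": 0, "tz": 0.01, "turn": 0, "grip": 0.35}, {"tx": 0, "ty": 0, "tz": 0, "turn": 0, "grip": 0.35}, {"tx": 0, "ty": 0, "tz": 0, "turn": 0, "grip": 0.6}, {"tx": 0, "ty": 0, "tz": 0, "turn": 0, "grip": 0.6}, {"tx": 0, "ty": 0, "tz": -0.8, "turn": 0, "grip": 0.6}, {"tx": 0, "ty": 0, "tz": -0.9, "turn": 0, "grip": 0.6}, {"tx": -0.3, "ty": 0.9, "tz": 0, "turn": 0.5, "grip": 0.65}, {"tx": -0.3, "ty": 0.9, "tz": 0, "turn": 0.3, "grip": 0.65}, {"tx": 0, "ty": 0, "tz": 0, "turn": 0, "grip": 0.65}, {"tx": 0, "ty": 0, "tz": 0, "turn": 0, "grip": 0.65}]'

```text
time: 40.22
position: [0.4652, 0.0258, 0.1587]
tool_rot: [-3.136, 0.177, -0.001]
ft_force: [0.5, 0.1, -0.2]
grip_width: 0.648
grip_force: 0.0
```

```bash
python3 studs.py c1 | grep -v top; python3 - <<'E'
from h import *
d=np.load("pics/wrist_c1.npz");p,K,T=d["p"],d["K"],d["T"]
from studs import brass
for k in comps(brass(p),10):
    P=cast([k[0]],K,T,.026)[0]
    if k[0][1]<280 and abs(P[1])<.04: print(P.round(4))
print(R.from_rotvec(ctrl.get_state()["tool_rot"]).as_matrix()[:2,0])
E
```

```text
pos [0.4652 0.0258 0.1587] 40.225
scene [368.7, 201.9] 7 [0.4906 0.2219]
scene [375.5, 201.0] 6 [0.4904 0.2407]
scene [354.0, 202.6] 5 [0.4861 0.1828]
scene [348.8, 204.6] 5 [0.4912 0.1671]
scene [334.2, 209.7] 6 [0.5033 0.1242]
scene [340.8, 208.7] 6 [0.5027 0.1422]
scene [244.5, 218.0] 6 [ 0.4916 -0.1106]
scene [237.5, 219.0] 6 [ 0.492  -0.1288]
scene [212.9, 234.9] 8 [ 0.5373 -0.1944]
scene [213.1, 239.9] 8 [ 0.5544 -0.1948]
wrist [280.0, 79.4] 57 [0.5567 0.0164]
wrist [303.9, 79.2] 52 [0.5553 0.0026]
wrist [531.5, 163.1] 72 [ 0.4916 -0.1318]
wrist [501.7, 166.3] 76 [ 0.4916 -0.1137]
wrist [118.6, 188.5] 83 [0.504  0.1238]
wrist [90.2, 191.7] 87 [0.5039 0.142 ]
[0.563  0.0157 0.026 ]
[ 0.5612 -0.0024  0.026 ]
[ 0.99402279 -0.1091728 ]
```

Emit:
send_rows --steps '[{"tx": 0.7, "ty": 0.07, "tz": 0, "turn": 0, "grip": 0.65}, {"tx": 0.7, "ty": 0.07, "tz": 0, "turn": 0, "grip": 0.65}, {"tx": 0, "ty": 0, "tz": 0.8, "turn": 0, "grip": 0.65}, {"tx": 0, "ty": 0, "tz": 0.7, "turn": 0, "grip": 0.65}, {"tx": 0, "ty": 0, "tz": 0.45, "turn": 0, "grip": 0.65}, {"tx": 0, "ty": 0, "tz": 0.3, "turn": 0, "grip": 0.65}, {"tx": 0, "ty": 0, "tz": 0, "turn": 0, "grip": 0.65}, {"tx": 0, "ty": 0, "tz": 0, "turn": 0, "grip": 0.3}, {"tx": 0, "ty": 0, "tz": 0, "turn": 0, "grip": 0.3}, {"tx": 0, "ty": 0, "tz": 0, "turn": 0, "grip": 0.3}, {"tx": 0, "ty": 0, "tz": 0, "turn": 0, "grip": 0.3}]' --newtons 6

```text
time: 41.75
position: [0.5485, 0.0077, 0.0246]
tool_rot: [3.137, -0.176, 0.004]
ft_force: [0.8, 0.8, 3.9]
grip_width: 0.497
grip_force: 6.0
```

Emit:
send_rows --steps '[{"tx": -0.05, "ty": 0, "tz": -0.15, "turn": 0, "grip": 0.3}, {"tx": -0.05, "ty": 0, "tz": -0.15, "turn": 0, "grip": 0.3}, {"tx": -0.05, "ty": 0, "tz": -0.15, "turn": 0, "grip": 0.3}, {"tx": -0.05, "ty": 0, "tz": -0.15, "turn": 0, "grip": 0.3}, {"tx": -0.05, "ty": 0, "tz": -0.15, "turn": 0, "grip": 0.3}, {"tx": -0.05, "ty": 0, "tz": -0.15, "turn": 0, "grip": 0.3}, {"tx": 0, "ty": 0, "tz": -0.1, "turn": 0, "grip": 0.3}, {"tx": 0, "ty": 0, "tz": 0, "turn": 0, "grip": 0.3}]'

```text
time: 42.75
position: [0.53, 0.0096, 0.0841]
tool_rot: [3.136, -0.177, 0.002]
ft_force: [0.8, 0.3, -1.4]
grip_width: 0.456
grip_force: 5.6
```

```bash
python3 studs.py c2 | grep -v top
```

```text
pos [0.53   0.0096 0.0841] 42.75
scene [368.7, 201.9] 7 [0.4906 0.2219]
scene [375.5, 201.0] 6 [0.4904 0.2407]
scene [353.8, 202.7] 6 [0.4864 0.1821]
scene [348.8, 204.6] 5 [0.4912 0.1671]
scene [289.2, 207.1] 43 [0.472  0.0101]
scene [340.9, 208.4] 7 [0.5017 0.1427]
scene [334.4, 209.8] 5 [0.5038 0.1247]
scene [296.5, 215.5] 4 [0.5068 0.0231]
scene [244.5, 218.0] 6 [ 0.4916 -0.1106]
scene [237.5, 219.0] 6 [ 0.492  -0.1288]
scene [212.5, 235.0] 6 [ 0.5374 -0.1954]
scene [213.4, 240.2] 5 [ 0.5555 -0.1941]
```

Emit:
send_rows --steps '[{"tx": 0, "ty": 0, "tz": 0.1, "turn": 0, "grip": 0.3}, {"tx": 0, "ty": 0, "tz": 0.08, "turn": 0, "grip": 0.3}, {"tx": 0, "ty": 0, "tz": 0.06, "turn": 0, "grip": 0.3}, {"tx": 0, "ty": 0, "tz": 0.03, "turn": 0, "grip": 0.3}, {"tx": 0, "ty": 0, "tz": 0, "turn": 0, "grip": 0.3}]'

```text
time: 43.52
position: [0.5337, 0.0105, 0.0696]
tool_rot: [-3.135, 0.176, -0.013]
ft_force: [4.3, 1.2, 7.9]
grip_width: 0.443
grip_force: 6.3
```

```bash
python3 studs.py c3 | egrep '(scene|wrist).*0\.0[0-3]'; python3 - <<'E'
from h import *
print(ctrl.get_state()["ft_force"],ctrl.get_state()["grip_width"])
E
```

```text
scene [289.5, 212.4] 45 [0.4921 0.0073]
[4.63200422 0.82520387 8.05146405] 0.44137868409931597
```

Emit:
send_rows --steps '[{"tx": -0.1, "ty": 0, "tz": 0, "turn": 0, "grip": 0.3}, {"tx": -0.1, "ty": 0, "tz": 0.01, "turn": 0, "grip": 0.3}, {"tx": -0.1, "ty": 0, "tz": 0.02, "turn": 0, "grip": 0.3}, {"tx": -0.1, "ty": 0, "tz": 0.02, "turn": 0, "grip": 0.3}, {"tx": 0, "ty": 0, "tz": 0.0, "turn": 0, "grip": 0.3}]'

```text
time: 44.3
position: [0.5082, 0.0131, 0.0663]
tool_rot: [-3.136, 0.176, -0.008]
ft_force: [1.5, 0.7, 10.1]
grip_width: 0.389
grip_force: 6.8
```

```bash
python3 studs.py c4 | egrep '(scene|wrist|pos).*'; python3 - <<'E'
from h import *
from studs import brass
w=np.load("pics/wrist_c4.npz")["p"]
for k in comps(brass(w),3):
    if 200<k[0][0]<360: print(k)
s=np.load("pics/scene_c4.npz");p=s["p"]
g=p.max(2)
# dark/steel column under gripper
K,T=s["K"],s["T"]
print(proj([(.504,.01,.09),(.504,.01,.07),(.504,.01,.012),(.482,.01,.004),(.526,.01,.004),(.526,-.012,.004),(.526,.032,.004)],K,T).round(1).tolist())
E
```

```text
pos [0.5082 0.0131 0.0663] 44.3
scene [368.7, 201.9] 7 [0.4906 0.2219]
scene [375.5, 201.0] 6 [0.4904 0.2407]
scene [354.0, 202.6] 5 [0.4861 0.1828]
scene [290.5, 206.1] 40 [0.4688 0.0142]
scene [348.8, 204.6] 5 [0.4912 0.1671]
scene [340.8, 208.6] 8 [0.5023 0.1423]
scene [334.2, 209.7] 6 [0.5033 0.1242]
scene [244.5, 218.0] 6 [ 0.4916 -0.1106]
scene [237.5, 219.0] 6 [ 0.492  -0.1288]
scene [212.5, 235.0] 6 [ 0.5374 -0.1954]
scene [213.4, 240.2] 5 [ 0.5555 -0.1941]
[[291.3, 216.2], [291.4, 221.7], [291.4, 236.8], [290.0, 233.1], [292.9, 244.7], [284.8, 245.8], [300.9, 243.6]]
```

```bash
python3 - <<'E'
from h import *
s=np.load("pics/scene_c4.npz");p=s["p"]
g=cv2.cvtColor(p,cv2.COLOR_RGB2GRAY)
for nm,c0,c1,r0,r1 in(("C",268,316,203,252),("B",316,362,200,244)):
    print(nm,"cols",c0,c1)
    for r in range(r0,r1,3): print(r," ".join(f"{v:3d}" for v in g[r,c0:c1:3]))
E
```

```text
C cols 268 316
203  25  31  30  27  25  25  27  27  27  27  26  26  24  26  26  26
206  44  70  65  62  73  76  93  92  94  93  91 109  74  60  28  16
209 155 156  92  23  25  25  16   9  24  17  16 136  50  48  47  45
212  50  49  52  35  32  32  70  77  75  87  73  57  47  27  26  24
215 131 168  96  27  26  27  22 110 119 118 104  20  26  32  31  38
218 157 156 139 134 170   8  17 109 117 117 103  21   5 160 157 162
221 158 159 109  77  86  28  18 107 118 117 103  20  54 211 213 177
224 159 157  89  91 163 112  17 108 117 117 103  20 113 124 125 137
227 189 125 128 126 126 112  19 108 117 117 103  19 206 224 224 223
230 126 127 127 127 128 129  38 106 116 116 104 143 231 224 225 224
233 128 128 129 127 125 126  89 106 114 116 103 103 225 225 161 120
236 125 128 128 127 128 126  86 102 102 108 119 113 224 225 121 126
239 127 125 127 128 127 126 121 123 122 124 121 229 223 223 122 125
242 126 127 127 128 127 125 126 125 126 125 206 223 221 223 225 230
245 129 125 125 125 123 124 124 124 125 120 226 224 225 222 222 222
248 126 125 126 126 128 126 124 123 126 207 224 224 224 224 222 2
[... 405 characters left out ...]
 160 159 163 156 161
215 164 158 161 169  30  33  15  24  28   6 169 196 226 185 158 122
218 157 163 162 175 176 100  26  13  21 170 122 121 122 130 132 122
221 120 122 125 124 105  89  95  98  97 116 236 231 230 228 121  81
224 133 230 233 229 163  88  96 101 106 116 233 123 122 125 126  76
227 223 225 227 234  77  91  99 101 108 122 125 123 126 125 126 113
230 227 231 120 126  78  93 100 100 110 124 125 122 122 122 123 125
233 127 128 126 126  89  95 101 100 109 148 169 130 130 129 206 228
236 125 126 125 127 109  99 103 104 130  97 201 221 224 224 225 224
239 127 125 125 123 123 118 186 237 233 227 225 224 223 221 221 220
242 234 235 235 231 227 223 221 220 219 219 220 221 222 223 223 223
```

Emit:
send_rows --steps '[{"tx": 0, "ty": 0, "tz": -0.04, "turn": 0, "grip": 0.3}, {"tx": 0, "ty": 0, "tz": 0, "turn": 0, "grip": 0.55}, {"tx": 0, "ty": 0, "tz": 0, "turn": 0, "grip": 0.65}, {"tx": 0, "ty": 0, "tz": 0, "turn": 0, "grip": 0.65}, {"tx": 0, "ty": 0, "tz": -0.6, "turn": 0, "grip": 0.65}, {"tx": 0, "ty": 0, "tz": -0.9, "turn": 0, "grip": 0.65}, {"tx": -0.5, "ty": 0, "tz": 0, "turn": 0, "grip": 0.65}, {"tx": -0.5, "ty": 0, "tz": 0, "turn": 0, "grip": 0.65}, {"tx": 0, "ty": 0, "tz": 0, "turn": 0, "grip": 0.65}, {"tx": 0, "ty": 0, "tz": 0, "turn": 0, "grip": 0.65}]'

```text
time: 45.7
position: [0.4465, 0.0188, 0.1568]
tool_rot: [3.136, -0.177, 0.001]
ft_force: [0.2, 0.2, -0.1]
grip_width: 0.652
grip_force: 0.0
```

```bash
python3 studs.py c5 ; python3 - <<'E'
from h import *
p=np.load("pics/scene_c5.npz")["p"]
g=cv2.cvtColor(p,cv2.COLOR_RGB2GRAY)
for r in range(200,252,3): print(r," ".join(f"{v:3d}" for v in g[r,268:316:3]))
E
```

```text
pos [0.4465 0.0188 0.1568] 45.7
scene [369.0, 201.7] 7 [0.4899 0.2229]
scene [375.5, 201.0] 6 [0.4904 0.2407]
scene [288.5, 202.5] 4 [0.4539 0.0115]
scene [354.0, 202.6] 5 [0.4861 0.1828]
scene [348.8, 204.6] 5 [0.4912 0.1671]
scene [334.2, 209.7] 6 [0.5033 0.1242]
scene [340.8, 208.7] 6 [0.5027 0.1422]
scene [244.5, 218.0] 6 [ 0.4916 -0.1106]
scene [237.5, 219.0] 6 [ 0.492  -0.1288]
scene [212.9, 234.9] 8 [ 0.5373 -0.1944]
scene [213.1, 239.9] 8 [ 0.5544 -0.1948]
wrist [522.6, 133.2] 82 [ 0.4917 -0.1317]
wrist [491.6, 136.5] 84 [ 0.4918 -0.1134]
wrist [97.5, 160.7] 88 [0.5041 0.124 ]
wrist [68.2, 164.0] 94 [0.5042 0.1422]
wrist [264.4, 236.3] 85 [0.4446 0.0292]
wrist [290.0, 236.8] 99 [0.4424 0.0129]
200  54  39  81 159 154 155 154 151 154 153 150 155 154 155 151 155
203  88 145 154 155 154 154 157  91  66  86 148 153 154 152 154 156
206 156 153 152 154 156 159  21  21  26  31  45 156 157 154 157 156
209 151 152 153 157 159 161  48 133 171 200 157 152 153 158 156 156
212 153 155 154 159 153 161  92 135 162 192 176 151 155 156 154 154
215 155 157 152 155 159 157  90 133 162 190 177 151 157 155 159 155
218 153 153 155 154 154 155  90 133 163 189 177 153 155 154 154 159
221 154 156 108  76  84  85  92 132 164 188 176 158 188 205 210 174
224 137 157  85  89  86 108  91 130 163 185 175 133 121 121 124 133
227 128 127 127 124 124 124  89 129 162 185 176 187 224 222 221 220
230 124 124 126 124 124 123  91 130 167 175 176 164 223 222 222 222
233 126 133 127 124 124 123 159 173 172 153 145 112 223 222 157 117
236 126 206 235 126 124 124 104 102 112 113 125 229 220 223 120 124
239 124 121 222 165 124 124 123 123 123 123 205 221 220 221 119 122
242 130 226 224 166 125 123 123 123 122 206 221 220 219 220 222 228
245 224 221 220 226 227 225 227 226 224 222 222 222 222 221 220 220
248 221 220 220 221 222 220 218 220 221 220 222 222 223 222 220 217
251 220 222 221 220 222 220 220 220 219 219 220 221 221 222 221 219
```

```bash
python3 - <<'E'
from h import *
s=np.load("pics/scene_c5.npz");w=np.load("pics/wrist_c5.npz")
for a in((288.5,202.5),(286,202.5),(291,202.5)):print(tri([(np.array(a),s["K"],s["T"]),(np.array([277.2,236.5]),w["K"],w["T"])]))
print(cast([(264.4,236.3),(290,236.8)],w["K"],w["T"],.07).round(4))
# flange bottom front edge in scene
print(cast([(285,236.5),(298,234.5)],s["K"],s["T"],.008).round(4))
g=cv2.cvtColor(w["p"],cv2.COLOR_RGB2GRAY)
for r in range(90,270,8): print(r," ".join(f"{v:3d}" for v in g[r,210:360:8]))
E
```

```text
(array([0.4371, 0.0182, 0.0767]), [np.float64(1.4), np.float64(5.4)])
(array([0.4365, 0.0148, 0.0768]), [np.float64(2.6), np.float64(10.3)])
(array([0.4378, 0.0215, 0.0768]), [np.float64(0.1), np.float64(0.5)])
[[0.4366 0.0312 0.07  ]
 [0.4342 0.0131 0.07  ]]
[[ 0.496  -0.0063  0.008 ]
 [ 0.495   0.0301  0.008 ]]
90 232 234 234 237 233 231 231 229 225 231 229 227 225 226 227 231 227 231 229
98 231 234 233 231 233 232 232 231 232 231 229 230 228 227 227 226 228 227 223
106 235 236 236 234 235 234 231 229 228 230 231 225 231 227 232 226 225 225 222
114 132 237 231 228 228 152 153 155 153 167 162 161 156 153 150 142 137 223 223
122 149 150 240 231 232 151 157 152 156 151 156 152 156 146 150 150 228 227 212
130 144 150 148 232 230 133 167 176 174 162 146 123 140 145 140 143 228 227 141
138 146 146 140 230 229 226 159 172 169 160 147 115  95 141 140 138 220 222 145
146 142 145 139 235 232 223 164 177 169 157 146 114  90 141 140 136 174 228 149
154 142 182 234 233 233 181 161 177 167 154 144 115  91 139 144 145 145 229 137
162 236 234 233 230 229 143 167 177 166 155 143 114  86 137 138 138
[... 352 characters left out ...]
 162 150 157 143 118 121 134  98  89  97  98  99  98  94  98
210 166 161 161 165 161 139  56  67  62  57  46  43  84  99  99  97 163 154 151
218 171 162 161 155 161 161  60  53  54  57  47  49 100 101  86 123 162 161 150
226 157 152 158 158 156 159  57  55  46  49  55  47 159 153 162 145 157 150 158
234 156 164 155 160 156 159  46 123  47  51 148  44 155 152 155 161 155 159 156
242  46 168 161 160 155 158 150 122 161  52 101  53 163 149 157 151 164 166  36
250  52  50 160 157 152 157 152 149 159 162 160 154 158 159 156 156  29  43  47
258  43  48 165 155 149 156 158 158 146 161 153 154 157 159 163 154  34  47  46
266  49  48 163 159 158 160 157 162 155 160 151 159 154 162 154 159  42  46  42
```

C toppled back onto the handle (stud centre ≈ (0.4375, 0.021, 0.077), leaning about 40°). I'll grip it below the cap and swing it up along the arc about its flange edge.

Emit:
send_rows --steps '[{"tx": 0.2, "ty": -0.02, "tz": 0.3, "turn": 0.15, "grip": 0.65}, {"tx": 0, "ty": 0, "tz": 0.7, "turn": 0, "grip": 0.65}, {"tx": 0, "ty": 0, "tz": 0.5, "turn": 0, "grip": 0.65}, {"tx": 0, "ty": 0, "tz": 0.2, "turn": 0, "grip": 0.65}, {"tx": 0, "ty": 0, "tz": 0, "turn": 0, "grip": 0.65}, {"tx": 0, "ty": 0, "tz": 0, "turn": 0, "grip": 0.3}, {"tx": 0, "ty": 0, "tz": 0, "turn": 0, "grip": 0.3}, {"tx": 0, "ty": 0, "tz": 0, "turn": 0, "grip": 0.3}, {"tx": 0, "ty": 0, "tz": 0, "turn": 0, "grip": 0.3}]' --newtons 8

```text
time: 46.98
position: [0.459, 0.0189, 0.0556]
tool_rot: [3.134, -0.209, 0.003]
ft_force: [-1.1, -0.3, 4.5]
grip_width: 0.506
grip_force: 8.0
```

Emit:
send_rows --steps '[{"tx": 0.09, "ty": 0, "tz": -0.04, "turn": 0, "grip": 0.3}, {"tx": 0.09, "ty": 0, "tz": -0.04, "turn": 0, "grip": 0.3}, {"tx": 0.09, "ty": 0, "tz": -0.025, "turn": 0, "grip": 0.3}, {"tx": 0.09, "ty": 0, "tz": -0.025, "turn": 0, "grip": 0.3}, {"tx": 0.09, "ty": 0, "tz": -0.01, "turn": 0, "grip": 0.3}, {"tx": 0.09, "ty": 0, "tz": 0, "turn": 0, "grip": 0.3}, {"tx": 0.09, "ty": 0, "tz": 0.01, "turn": 0, "grip": 0.3}, {"tx": 0.09, "ty": 0, "tz": 0.01, "turn": 0, "grip": 0.3}, {"tx": 0.09, "ty": 0, "tz": 0.02, "turn": 0, "grip": 0.3}, {"tx": 0.09, "ty": 0, "tz": 0.03, "turn": 0, "grip": 0.3}, {"tx": 0, "ty": 0, "tz": 0, "turn": 0, "grip": 0.3}]'

```text
time: 48.35
position: [0.5118, 0.0117, 0.0587]
tool_rot: [-3.134, 0.209, 0.0]
ft_force: [-0.6, 1.0, -1.4]
grip_width: 0.503
grip_force: 8.0
```

```bash
cat > prof.py <<'E'
import sys
from h import *
from studs import brass
w,K,T=grab("wrist",f"wp_{sys.argv[1]}.png");p,K2,T2=grab("scene",f"sp_{sys.argv[1]}.png")
for k in comps(brass(w),3):
    if 200<k[0][0]<360 and k[0][1]<330: print("wrist",k[0],k[1])
g=cv2.cvtColor(p,cv2.COLOR_RGB2GRAY)
for r in range(200,254,3): print(r," ".join(f"{v:3d}" for v in g[r,268:316:3]))
E
python3 prof.py c6
```

```text
200 101  76  25  25  28  78  64  15  15  11  13  16  13  17  18  14
203  87  91  27  27  27 150  22  13  15  10  15  14  16  13  14  12
206  28  31  33  30  27  24  26  24  27  30  25  28  27  24  25  29
209  45  59  49  48  61  61  79  79  88  95  94  93  93  26  28  27
212 158 141  18  21  22 149  12  13  10 158 159 161  54  47  49  47
215  49  67  31  32  36  59  69  71  75  96 101  93  76  26  25  27
218 125 131  26  27  24  38  12  13  18  18  12 122  21  24  22  18
221 159 163  83  73  29  18  45  21  30  34  23 121  13 141 215 178
224 157 158  89 101 126  17  91 106 114 117 104  62  15 121 124 136
227 190 151 121 123 131  16  92 104 114 117 103  75   4 228 224 223
230 132 133 132 233 237  11  86 106 114 117 105  80   1 227 224 224
233 226 227 227 225 226  78  82 104 112 117 104  81 171 226 162 120
236 230 228 163 122 119 205 111 104 113 116 107  83 224 226 121 124
239 124 126 127 127 126 126  92 105 113 117 106  83 225 224 122 125
242 125 126 128 129 127 125  94 104 114 117 106  85 225 223 225 231
245 128 125 126 123 124 123 129 142 163 127 179 177 225 223 223 222
248 126 125 125 125 126 125 117 121 104  94  66  69 221 224 222 221
251 126 126 126 126 127 126 126 125 126 125 125 208 225 224 222 222
```

C's profile shows it still leaning, with its flange toward the dock side. I'll use the tray's front wall as a stop, moving the grip forward until the flange squares up.

Emit:
send_rows --steps '[{"tx": 0.1, "ty": 0.01, "tz": -0.02, "turn": -0.3, "grip": 0.3}, {"tx": 0.1, "ty": 0.01, "tz": -0.02, "turn": -0.3, "grip": 0.3}, {"tx": 0.1, "ty": 0.01, "tz": 0, "turn": -0.3, "grip": 0.3}, {"tx": 0.08, "ty": 0, "tz": 0, "turn": 0, "grip": 0.3}, {"tx": 0.08, "ty": 0, "tz": 0, "turn": 0, "grip": 0.3}, {"tx": 0.08, "ty": 0, "tz": 0, "turn": 0, "grip": 0.3}, {"tx": 0.08, "ty": 0, "tz": 0, "turn": 0, "grip": 0.3}, {"tx": 0.06, "ty": 0, "tz": 0, "turn": 0, "grip": 0.3}, {"tx": 0, "ty": 0, "tz": 0, "turn": 0, "grip": 0.3}]'

```text
time: 49.58
position: [0.5512, 0.0086, 0.0617]
tool_rot: [3.141, -0.011, -0.005]
ft_force: [-5.4, 0.9, 5.9]
grip_width: 0.503
grip_force: 8.0
```

```bash
sed -i 's/range(200,254,3)/range(206,260,3)/' prof.py; python3 prof.py c7
```

```text
206  26  26  26  24  28  27  26  13  13   8  22  18  12  12  12   7
209  26  35  27  27  27  82  23  54  15  15  16  14  12  12  11  17
212  36  76  27  28  25  62  23  42  15  12  15  15  15  13  16  14
215  17 134  28  26  27  22  20  21  16  16  15  14  20  29  30  26
218  27  23  25  31  30  24  25  26  23  29  28  32  62  77  26  26
221  26  29  26  33  62  77  93  92  83 115 157 167 138  32  48  48
224  17 164  37  28  23  24 125  98 104  21  60  94 115  83  33  28
227 200 108  67  27  31  33  49  68  58  58  29 174  12   8  23  21
230  61  77  87  25  27  28  23  22  37  73 114  93  17  12 214 232
233 229 228 234  88 146   9  13 106 115 124 116  99  16   5 168 121
236 227 226 227 228 227  68  31 103 115 125 118 100  25  51 124 127
239 225 225 226 225 227  66  18 101 113 122 117 100  39 101 124 125
242 224 226 227 228 226 149  16 102 110 121 117 101 121 159 227 232
245 229 229 230 204 113 207 153  99 109 120 118 104 133 225 224 223
248 123 125 127 126 128 126 127  95 109 118 117 106  76 226 224 221
251 126 129 127 126 129 126 127  88 109 118 117 108  81 229 224 222
254 126 127 128 126 127 127 129  89 104 142 144 179 177 215 225 227
257 126 125 124 124 127 126 126  69 175 165 148 125 126 125 127 127
```

The wall meets the flange too low to square it. I'll lay C back down, cap toward the robot, and repeat the lift that worked for A and D.

Emit:
send_rows --steps '[{"tx": -0.1, "ty": 0, "tz": 0.02, "turn": 0, "grip": 0.3}, {"tx": -0.1, "ty": 0, "tz": 0.04, "turn": 0, "grip": 0.3}, {"tx": -0.09, "ty": 0, "tz": 0.05, "turn": 0, "grip": 0.3}, {"tx": -0.1, "ty": 0, "tz": 0.08, "turn": 0, "grip": 0.3}, {"tx": -0.1, "ty": 0, "tz": 0.09, "turn": 0, "grip": 0.3}, {"tx": -0.09, "ty": 0, "tz": 0.1, "turn": 0, "grip": 0.3}]' --newtons 4

```text
time: 50.42
position: [0.5168, 0.0084, 0.038]
tool_rot: [3.141, -0.012, -0.0]
ft_force: [-0.3, 0.7, -0.3]
grip_width: 0.505
grip_force: 4.0
```

Emit:
send_rows --steps '[{"tx": -0.08, "ty": 0, "tz": 0.08, "turn": 0, "grip": 0.3}, {"tx": -0.05, "ty": 0, "tz": 0.08, "turn": 0, "grip": 0.3}, {"tx": -0.04, "ty": 0, "tz": 0.04, "turn": 0, "grip": 0.3}, {"tx": 0, "ty": 0, "tz": 0, "turn": 0, "grip": 0.3}]'

```text
time: 50.92
position: [0.5076, 0.0085, 0.0268]
tool_rot: [3.142, -0.012, 0.001]
ft_force: [0.8, 0.5, 0.8]
grip_width: 0.508
grip_force: 4.0
```

```bash
python3 prof.py c8
```

```text
206  26  29  25  27  41  23  17  16  13   9  12  16  19  13  14  42
209  79  24  27  26  44  29  58  15  12  12  13  11  10  27  22  36
212  93  24  25  26  19  98  22  13  10  11  14  15  15  19  34  32
215  82  24  27  27  29  29  27  27  28  24  27  26  29  25  27  22
218  23  27  25  29  34  55  72  93  88 124 139  95  26  48  47  47
221 151  98  79  57  28  75  61  14  19 120 111  95  80  48  39  28
224 161 130  26  29  34  58  70  68  57  53  88  21  50  24  24  18
227  58  58  25  25  28  21  96 100 100  93 175  19  10 240 231 226
230 133 135  63  98  12  19  95 100 100  97  84  22   5 225 224 224
233 227 229 230 162  34  18  94 101  98  98  89  16 154 225 161 120
236 119 131 126 128  75  20  91  97 100  98  89  38 203 225 121 124
239 122 125 127 126  98  16  88  94 100 101  99 124 206 223 122 125
242 127 126 128 129 128 118 118 179 143 120  96  96 202 223 224 230
245 128 125 125 123 124 122  97 101 100 100 101  99 116 223 222 222
248 125 125 125 125 127 125 103 101 102 100 102 101 119 226 221 220
251 125 126 124 125 128 126 105 101 101 101 100  98 224 225 222 221
254 210 230 231 121 124 124 118 125 128 229 229 225 224 223 225 225
257 225 220 220 227 227 225 223 224 226 227 182 155 120 124 126 126
```

Emit:
send_rows --steps '[{"tx": 0, "ty": 0, "tz": 0, "turn": 0, "grip": 0.65}, {"tx": 0, "ty": 0, "tz": 0, "turn": 0, "grip": 0.65}, {"tx": 0, "ty": 0, "tz": -0.6, "turn": 0, "grip": 0.65}, {"tx": 0, "ty": 0, "tz": -0.9, "turn": 0, "grip": 0.65}, {"tx": -0.6, "ty": 0, "tz": -0.7, "turn": 0, "grip": 0.65}, {"tx": -0.5, "ty": 0, "tz": 0, "turn": 0, "grip": 0.65}, {"tx": 0, "ty": 0, "tz": 0, "turn": 0, "grip": 0.65}, {"tx": 0, "ty": 0, "tz": 0, "turn": 0, "grip": 0.65}]'

```text
time: 52.02
position: [0.4414, 0.0088, 0.1585]
tool_rot: [3.141, -0.012, 0.001]
ft_force: [0.1, -0.1, 0.8]
grip_width: 0.652
grip_force: 0.0
```

```bash
python3 studs.py c9 | egrep 'wrist|pos'; python3 - <<'E'
from h import *
from studs import brass
d=np.load("pics/wrist_c9.npz");p,K,T=d["p"],d["K"],d["T"]
for k in comps(brass(p),8):
    P=cast([k[0]],K,T,.026)[0]
    if k[0][1]<285 and abs(P[1])<.05: print(k[:2],P.round(4))
g=cv2.cvtColor(p,cv2.COLOR_RGB2GRAY)
for r in range(90,270,8): print(r," ".join(f"{v:3d}" for v in g[r,210:360:8]))
print(proj([(.57,.03,.048),(.57,-.014,.048)],K,T))
E
```

```text
pos [0.4414 0.0088 0.1585] 52.025
wrist [56.9, 132.9] 98 [0.5042 0.1422]
wrist [87.3, 132.8] 97 [0.5042 0.1239]
wrist [479.0, 149.6] 114 [ 0.4924 -0.1124]
wrist [509.2, 149.5] 112 [ 0.4924 -0.1307]
wrist [269.0, 172.8] 46 [0.4792 0.0154]
wrist [291.4, 173.0] 42 [0.479  0.0015]
wrist [66.3, 230.1] 52 [0.443  0.1467]
([269.0, 172.8], 46) [0.4685 0.0176 0.026 ]
([291.4, 173.0], 42) [ 0.4682 -0.0006  0.026 ]
90 237 237 236 233 236 237 174 199 213 186 166 138 105 145 147 140 231 230 231
98 238 234 232 231 230 234 177 205 220 189 161 134 101 143 148 180 229 228 229
106 154 185 233 232 232 234 176 204 218 183 160 133 105 138 146 172 225 224 225
114 145 149 232 230 230 231 172 206 219 183 160 128 103 143 142 177 227 227 228
122 147 144 233 230 229 231 178 210 220 180 161 126 102 148 148 176 229 224 228
130 145 147 242 230 231 229 176 213 218 179 162 122  97 145 144 238 229 228 231
138 149 182 228 227 227 225 180 211 219 178 163 123  98 134 142 232 224 220 224
146 232 235 231 230 229 228 176 217 218 176 158 123  89 141 140 226 226 227 216
154 235 235 232 231 229 228  72  73  75  66  58  60 14
[... 504 characters left out ...]
6
210 151 159 159 157 160 153 162  55  48  48  95 100 103 102 101 151 153 162 101
218 159 162 153 165 155 154 161  51  52  56 101 101 162 165 160 159 164 168 100
226 159 154 155 152 151 163 163  53  53  55 156 157 157 149 162 156 156 159 151
234 153 160 163 156 152 156 165  58  53  57 158 155 161 161 159 163 149 163 165
242  44 163 158 154 153 154 156 161 164 157 165 163 159 154 162 155 159 166  38
250  52  59 144 157 159 156 157 155 150 160 149 166 155 159 157 159  28  53  43
258  49  42 165 160 155 162 160 159 153 158 158 159 156 158 154 157  29  45  44
266  44  45 156 162 160 157 156 150 161 163 150 165 152 156 152 159  41  39  29
[[247.23538865  28.83850122]
 [312.43990619  28.31252451]]
```

Emit:
send_rows --steps '[{"tx": 0.67, "ty": 0, "tz": 0, "turn": 0, "grip": 0.65}, {"tx": 0, "ty": 0, "tz": 0.8, "turn": 0, "grip": 0.65}, {"tx": 0, "ty": 0, "tz": 0.7, "turn": 0, "grip": 0.65}, {"tx": 0, "ty": 0, "tz": 0.45, "turn": 0, "grip": 0.65}, {"tx": 0, "ty": 0, "tz": 0.29, "turn": 0, "grip": 0.65}, {"tx": 0, "ty": 0, "tz": 0, "turn": 0, "grip": 0.65}, {"tx": 0, "ty": 0, "tz": 0, "turn": 0, "grip": 0.3}, {"tx": 0, "ty": 0, "tz": 0, "turn": 0, "grip": 0.3}, {"tx": 0, "ty": 0, "tz": 0, "turn": 0, "grip": 0.3}, {"tx": 0, "ty": 0, "tz": 0, "turn": 0, "grip": 0.3}]' --newtons 5

```text
time: 53.42
position: [0.4823, 0.0086, 0.025]
tool_rot: [3.141, -0.012, 0.003]
ft_force: [-0.5, -0.6, 4.9]
grip_width: 0.5
grip_force: 5.0
```

Emit:
send_rows --steps '[{"tx": 0.05, "ty": 0, "tz": -0.15, "turn": 0, "grip": 0.3}, {"tx": 0.05, "ty": 0, "tz": -0.15, "turn": 0, "grip": 0.3}, {"tx": 0.05, "ty": 0, "tz": -0.15, "turn": 0, "grip": 0.3}, {"tx": 0.05, "ty": 0, "tz": -0.15, "turn": 0, "grip": 0.3}, {"tx": 0.05, "ty": 0, "tz": -0.15, "turn": 0, "grip": 0.3}, {"tx": 0.05, "ty": 0, "tz": -0.15, "turn": 0, "grip": 0.3}, {"tx": 0.05, "ty": 0, "tz": -0.15, "turn": 0, "grip": 0.3}, {"tx": 0.05, "ty": 0, "tz": -0.13, "turn": 0, "grip": 0.3}, {"tx": 0, "ty": 0, "tz": 0, "turn": 0, "grip": 0.3}, {"tx": 0, "ty": 0, "tz": 0, "turn": 0, "grip": 0.3}]'

```text
time: 54.68
position: [0.505, 0.0085, 0.0946]
tool_rot: [3.141, -0.012, -0.001]
ft_force: [-0.1, -0.5, -1.8]
grip_width: 0.5
grip_force: 5.0
```

```bash
python3 studs.py e1 | egrep '(wrist|pos|scene)'
```

```text
pos [0.505  0.0085 0.0946] 54.675
scene [368.7, 201.9] 7 [0.4906 0.2219]
scene [375.5, 201.0] 6 [0.4904 0.2407]
scene [354.0, 202.6] 5 [0.4861 0.1828]
scene [348.8, 204.6] 5 [0.4912 0.1671]
scene [340.9, 208.4] 7 [0.5017 0.1427]
scene [294.8, 210.0] 4 [0.4857 0.0226]
scene [334.2, 209.7] 6 [0.5033 0.1242]
scene [287.8, 210.8] 4 [0.4853 0.004 ]
scene [244.5, 218.0] 6 [ 0.4916 -0.1106]
scene [237.5, 219.0] 6 [ 0.492  -0.1288]
scene [212.5, 235.0] 6 [ 0.5374 -0.1954]
scene [213.4, 240.2] 5 [ 0.5555 -0.1941]
```

Emit:
send_rows --steps '[{"tx": 0, "ty": 0, "tz": 0.1, "turn": 0, "grip": 0.3}, {"tx": 0, "ty": 0, "tz": 0.1, "turn": 0, "grip": 0.3}, {"tx": 0, "ty": 0, "tz": 0.1, "turn": 0, "grip": 0.3}, {"tx": 0, "ty": 0, "tz": 0.06, "turn": 0, "grip": 0.3}, {"tx": 0, "ty": 0, "tz": 0, "turn": 0, "grip": 0.3}]'

```text
time: 55.45
position: [0.5057, 0.0086, 0.0734]
tool_rot: [-3.141, 0.012, -0.001]
ft_force: [-0.0, -0.7, -0.9]
grip_width: 0.496
grip_force: 5.0
```

```bash
python3 studs.py e2 | egrep '(pos|scene \[29|scene \[28)'; python3 prof.py e2
```

```text
pos [0.5057 0.0086 0.0734] 55.45
scene [284.3, 204.6] 34 [ 0.46  -0.001]
scene [295.0, 216.0] 3 [0.508  0.0189]
scene [288.4, 217.2] 5 [0.5092 0.0013]
206 154  68  89  89  78 136 100  56 133 157 159  93  66  47  47  48
209 157  73  25  25  27  52  58  61  63  89  74  61  57  25  28  26
212  66  86  26  26  26  70  11  12   7 157 163  20  15  46  95 123
215 163 149  19  27  25  47   7  24  10  68 164  22  10 162 161 156
218 157 157 161 161   8  18   7  79  14  49  11  24  34 158 155 161
221 158 160 110  78  27  32  10  15  13  18  14  20 178 210 213 176
224 157 158  90 100  80  19  33  12  18  15  49  45 112 124 125 136
227 190 150 121 122  93  13  93 100  94 107  97 217 230 224 224 223
230 131 133 131 233 234 235  90 101 107 108  97 205 226 224 224 224
233 229 231 231 228 160 121  89 101 106 108  98 204 225 225 161 121
236 127 127 127 129 127 127  89 103 107 109  96 168 222 225 121 125
239 126 125 128 127 127 117  90 102 106 108  97 179 223 223 121 126
242 126 128 129 130 127 129  89 101 108 106  96 173 222 222 225 231
245 129 126 125 124 124 124  87 101 108 109 126 169 226 223 223 222
248 126 125 126 126 126 127  94 106 106 121 118 127 226 225 222 220
251 126 127 127 126 125 125 125 123 120 130 130 203 224 224 223 221
254 121 121 131 132 130 232 232 224 221 221 222 223 223 223 224 225
257 223 221 219 220 222 224 222 224 226 227 181 156 119 123 125 126
```

Emit:
send_rows --steps '[{"tx": 0, "ty": 0, "tz": 0.04, "turn": 0, "grip": 0.3}, {"tx": 0, "ty": 0, "tz": 0.04, "turn": 0, "grip": 0.3}, {"tx": 0.08, "ty": 0, "tz": 0, "turn": 0, "grip": 0.3}, {"tx": 0.08, "ty": 0, "tz": 0, "turn": 0, "grip": 0.3}, {"tx": 0.08, "ty": 0, "tz": 0.01, "turn": 0, "grip": 0.3}, {"tx": 0.08, "ty": 0, "tz": 0.01, "turn": 0, "grip": 0.3}, {"tx": 0.08, "ty": 0, "tz": 0.02, "turn": 0, "grip": 0.3}, {"tx": 0.06, "ty": 0, "tz": 0.02, "turn": 0, "grip": 0.3}, {"tx": 0, "ty": 0, "tz": 0, "turn": 0, "grip": 0.3}]' --newtons 4.5

```text
time: 56.82
position: [0.5337, 0.0083, 0.0653]
tool_rot: [3.141, -0.012, 0.001]
ft_force: [-1.6, -0.5, 4.3]
grip_width: 0.501
grip_force: 4.5
```

```bash
python3 studs.py e3 | egrep '(pos|wrist|scene \[29|scene \[28)'; python3 prof.py e3
```

```text
pos [0.5337 0.0083 0.0653] 56.825
scene [287.6, 214.7] 45 [0.4997 0.0009]
scene [298.4, 227.8] 5 [0.5514 0.0194]
scene [291.2, 228.8] 4 [0.5516 0.0009]
wrist [255.2, 260.8] 226 [0.5528 0.0172]
wrist [305.3, 261.0] 225 [ 0.5525 -0.0015]
wrist [255.2, 261.3] 226
wrist [305.4, 261.5] 218
206  72  44  30  27  26 116  23   9  14  16  19  14   8  15  16  11
209 148  42  26  25  27  86  23  13  16  12  16  22  35  26  27  28
212  22  27  32  29  26  25  28  24  27  32  42  58  88  48  28  28
215  20  38  45  62  90  92  91  50  26 164 158 162   5  46  47  47
218 107 165  21  23  24  25  19  20  24  95 100 112 111  52  25  25
221 108  73  41  33  35  30  55  51  60 111 162 108  12  29  24  27
224  65 107  53  25  26  25 217 215  65   0  81  83  19   4 129 137
227 191 152  97 102  79  10 115   5  37  17  95   9  19 153 226 224
230 133 133 133 234 242  11 165  15  54  15  14  13  15 222 225 225
233 227 228 228 226 231   3 105  12  15  17  17  32  11 232 161 120
236 227 226 227 226 228   6  65  86  10  14  15 103 108 229 121 127
239 223 224 227 228 228 153  86  89 108 111 110  77 226 225 123 125
242 116 120 126 128 125 127  82  91  96  96  94  73 224 224 225 232
245 129 127 126 125 126 126  79  90  95  95  91 115 226 223 224 223
248 126 126 126 127 127 126 101  90  95  93  87 175 227 225 223 221
251 127 129 128 127 129 126 112 107 104  96  96  88 221 225 223 222
254 125 127 127 127 126 126 129 128 126 125 233 225 225 224 225 226
257 124 123 124 123 123 128 129 135 184 236 184 156 120 125 126 126
```

C now stands: the scene and wrist stud positions agree at (0.552, 0.008) at standing height. I'll release it and check all five.

Emit:
send_rows --steps '[{"tx": 0, "ty": 0, "tz": 0, "turn": 0, "grip": 0.6}, {"tx": 0, "ty": 0, "tz": 0, "turn": 0, "grip": 0.62}, {"tx": 0, "ty": 0, "tz": 0, "turn": 0, "grip": 0.62}, {"tx": 0, "ty": 0, "tz": -0.5, "turn": 0, "grip": 0.62}, {"tx": 0, "ty": 0, "tz": -0.9, "turn": 0, "grip": 0.62}, {"tx": -0.6, "ty": 0, "tz": -0.5, "turn": 0, "grip": 0.62}, {"tx": -0.6, "ty": 0, "tz": -0.5, "turn": 0, "grip": 0.62}, {"tx": -0.55, "ty": 0, "tz": -0.3, "turn": 0, "grip": 0.62}, {"tx": 0, "ty": 0, "tz": 0, "turn": 0, "grip": 0.62}, {"tx": 0, "ty": 0, "tz": 0, "turn": 0, "grip": 0.62}]'

```text
time: 58.32
position: [0.4282, 0.0089, 0.2267]
tool_rot: [3.141, -0.012, 0.001]
ft_force: [1.1, 0.1, 0.3]
grip_width: 0.619
grip_force: 0.0
```

```bash
python3 studs.py f1; python3 - <<'E'
from h import *
d=np.load("pics/top_f1.npz");p,K,T=d["p"],d["K"],d["T"]
g=cv2.cvtColor(p,cv2.COLOR_RGB2GRAY)
# tray white top rim: rows profile at some columns
for c in (178,185,250,300,335,372): print(c,[ (r,int(g[r,c])) for r in range(176,192,1)])
for r in(195,215,228): print(r,"L",[(c,int(g[r,c])) for c in range(166,182)],"R",[(c,int(g[r,c])) for c in range(366,384)])
# handle dark top
for k in comps((p.max(2)<60)[225:262,240:310],20): print("handle?",k,cast([(k[0][0]+240,k[0][1]+225)],K,T,.05).round(4))
d=np.load("pics/scene_f1.npz");p,K,T=d["p"],d["K"],d["T"]
for k in comps((p.max(2)<60)[200:230,270:310],10): print("scene handle?",k)
E
```

```text
pos [0.4282 0.0089 0.2267] 58.325
scene [368.8, 201.7] 6 [0.4898 0.2224]
scene [375.5, 201.0] 6 [0.4904 0.2407]
scene [354.0, 202.6] 5 [0.4861 0.1828]
scene [348.8, 204.6] 5 [0.4912 0.1671]
scene [334.2, 209.7] 6 [0.5033 0.1242]
scene [340.8, 208.7] 6 [0.5027 0.1422]
scene [244.7, 218.0] 7 [ 0.4917 -0.1101]
scene [237.9, 218.9] 8 [ 0.4918 -0.1277]
scene [289.8, 223.7] 6 [0.5332 0.0007]
scene [296.7, 222.9] 7 [0.5335 0.0185]
scene [212.9, 234.9] 8 [ 0.5373 -0.1944]
scene [213.1, 239.9] 8 [ 0.5544 -0.1948]
wrist [554.4, 36.2] 83 [ 0.555  -0.1946]
wrist [551.8, 61.9] 114 [ 0.5373 -0.1961]
wrist [268.5, 68.0] 60 [0.5346 0.0169]
wrist [292.5, 68.0] 60 [ 0.5345 -0.0012]
wrist [108.7, 110.8] 57 [0.5044 0.1416]
wrist [131.9, 110.6] 56 [0.5044 0.1235]
wrist [433.6, 124.5] 75 [ 0.4922 -0.1121]
wrist [456.4, 124.4] 80 [ 0.4922 -0.13  ]
wrist [8.3, 128.1] 62 [0.4919 0.2223]
top [365.7, 198.3] 3 [ 0.5388 -0.1945]
178 [(176, 162), (177, 162), (178, 163), (179, 162), (180, 164), (181, 165), (182, 175), (183, 200), (184, 200), (185, 165), (186, 171), (187, 179), (188, 180), (189, 181), (190, 178), (
[... 1686 characters left out ...]
, (375, 186), (376, 156), (377, 120), (378, 115), (379, 133), (380, 155), (381, 162), (382, 161), (383, 161)]
228 L [(166, 162), (167, 162), (168, 166), (169, 183), (170, 198), (171, 189), (172, 147), (173, 143), (174, 161), (175, 179), (176, 179), (177, 173), (178, 157), (179, 138), (180, 119), (181, 109)] R [(366, 148), (367, 146), (368, 147), (369, 148), (370, 148), (371, 148), (372, 145), (373, 136), (374, 129), (375, 134), (376, 132), (377, 113), (378, 107), (379, 107), (380, 110), (381, 108), (382, 108), (383, 108)]
handle? ([62.7, 19.5], 108, [59, 5, 11, 24]) [[ 0.4362 -0.0555  0.05  ]]
scene handle? ([18.7, 12.4], 93, [15, 6, 8, 14])
scene handle? ([23.0, 25.4], 95, [17, 20, 14, 10])
```

```bash
python3 - <<'E'
from h import *
d=np.load("pics/top_f1.npz");K,T=d["K"],d["T"]
print("front edge",cast([(178,182.7),(185,182.7),(335,183.7),(372,184.2)],K,T,.018)[:,:2].round(4).tolist())
print("L",cast([(170.2,195),(169,228)],K,T,.018)[:,:2].round(4).tolist(),"R",cast([(377,195),(376.5,215)],K,T,.018)[:,:2].round(4).tolist())
d=np.load("pics/wrist_f1.npz");p,K,T=d["p"],d["K"],d["T"]
c=proj([(.4285,.0136,.05)],K,T)[0];print(c)
x,y=int(c[0]),int(c[1]); m=(p.max(2)<75)[y-25:y+25,x-35:x+35]
for k in comps(m,30):
    uv=np.array(k[0])+[x-35,y-25]; print(k,uv,cast([uv],K,T,.05).round(4), "box",cast([(k[2][0]+x-35,k[2][1]+y-25),(k[2][0]+k[2][2]+x-35,k[2][1]+y-25+k[2][3])],K,T,.05).round(4).tolist())
g=cv2.cvtColor(p,cv2.COLOR_RGB2GRAY)
for r in range(y-24,min(y+40,419),4): print(r," ".join(f"{v:3d}" for v in g[r,x-40:x+44:4]))
E
```

```text
front edge [[0.5847, 0.2477], [0.5849, 0.2306], [0.5875, -0.1335], [0.5875, -0.2228]]
L [[0.554, 0.2652], [0.4735, 0.264]] R [[0.5611, -0.2344], [0.5124, -0.2325]]
[275.14709959 193.20677433]
([34.8, 21.3], 473, [24, 10, 23, 23]) [274.8 189.3] [[0.4323 0.0139 0.05  ]] box [[0.4432, 0.0239, 0.05], [0.4208, 0.0023, 0.05]]
169 175 168 161 159 164 165 158 160 102 102  99 100 100 110 109 167 153 167 164 162 161
173 170 170 164 169 166 164 173 164 103  99  98 103  99 112 113 165 169 172 170 151 151
177 162 159 162 168 168 177 161 169  97 103  94  94  94 109 103  99 108 104 112 108 104
181 164 169 166 168 165 162 165 170  64  63  66  61  59 112 104 104 105 106 104 109 105
185 161 163 164 163 163 162 161 159  64  64  59  65  65 107 112 105 111 103 106 108 102
189 160 160 175 162 163 161 173 128  72  69  71  68  68 107 154 103 171 166 162 175 165
193 164 166 172 159 164 170 163 145  66  62  64  63  61 171 165 156 158 170 157 156 158
197 171 166 160 157 175 162 166 157  58  60  60  61  65 178 162 164 161 161 154 154 166
201 164 159 171 155 169 164 165 170 107 137 130 125 131 168 165 159 162 157 167 168 161
205 159 165 162 159 171 163 157 163 161 162 164 155 162 160 158 165 170 163 166 167 159
209 165 163 156 160 156 158 160 166 167 160 165 169 156 164 163 164 157 170 153 162 163
213 163 160 153 170 161 164 166 168 162 169 165 165 170 165 160 161 164 159 164 170 160
217 153 158 163 164 164 159 156 158 170 169 159 164 162 157 161 167 166 163 168 160 163
221 170 163 159 165 153 166 157 162 155 162 164 160 157 159 163 166 162 159 158 166 163
225 169 162 159 159 164 165 160 165 163 163 159 169 164 164 169 159 158 164 153 162 160
229 164 157 166 164 157 162 159 168 166 155 172 163 165 163 167 169 160 166 164 161 154
```

Emit:
send_rows --steps '[{"tx": 0.01, "ty": -0.07, "tz": 0.8, "turn": 0, "grip": 0.62}, {"tx": 0, "ty": 0, "tz": 0.9, "turn": 0, "grip": 0.62}, {"tx": 0, "ty": 0, "tz": 0.8, "turn": 0, "grip": 0.62}, {"tx": 0, "ty": 0, "tz": 0.4, "turn": 0, "grip": 0.55}, {"tx": 0, "ty": 0, "tz": 0.26, "turn": 0, "grip": 0.5}, {"tx": 0, "ty": 0, "tz": 0, "turn": 0, "grip": 0.4}, {"tx": 0, "ty": 0, "tz": 0, "turn": 0, "grip": 0.3}, {"tx": 0, "ty": 0, "tz": 0, "turn": 0, "grip": 0.1}, {"tx": 0, "ty": 0, "tz": 0, "turn": 0, "grip": 0.1}, {"tx": 0, "ty": 0, "tz": 0, "turn": 0, "grip": 0.1}]' --newtons 25

```text
time: 59.72
position: [0.4293, 0.0137, 0.038]
tool_rot: [3.141, -0.011, 0.003]
ft_force: [0.4, 2.7, 2.8]
grip_width: 0.249
grip_force: 25.0
```

Emit:
send_rows --steps '[{"tx": 0.02, "ty": 0, "tz": 0, "turn": 0, "grip": 0.1}, {"tx": 0.04, "ty": 0, "tz": 0, "turn": 0, "grip": 0.1}, {"tx": 0.06, "ty": -0.01, "tz": 0, "turn": 0, "grip": 0.1}, {"tx": 0.08, "ty": -0.02, "tz": 0, "turn": 0, "grip": 0.1}, {"tx": 0.08, "ty": -0.02, "tz": 0, "turn": 0, "grip": 0.1}, {"tx": 0.08, "ty": -0.02, "tz": 0, "turn": 0, "grip": 0.1}, {"tx": 0.06, "ty": -0.02, "tz": 0, "turn": 0, "grip": 0.1}, {"tx": 0.04, "ty": -0.02, "tz": 0, "turn": 0, "grip": 0.1}, {"tx": 0.02, "ty": -0.01, "tz": 0, "turn": 0, "grip": 0.1}, {"tx": 0, "ty": 0, "tz": 0, "turn": 0, "grip": 0.1}]' --newtons 30

```text
time: 60.98
position: [0.4518, 0.0175, 0.0372]
tool_rot: [3.135, -0.015, -0.022]
ft_force: [-16.8, -4.4, 25.4]
grip_width: 0.253
grip_force: 30.0
```

```bash
python3 studs.py g1 | grep -v wrist; python3 - <<'E'
from h import *
d=np.load("pics/top_g1.npz");p,K,T=d["p"],d["K"],d["T"];g=cv2.cvtColor(p,cv2.COLOR_RGB2GRAY)
print("vis arm?",p[150,273],p[130,273])
for r in(140,150,158): print(r,"L",[(c,int(g[r,c])) for c in range(158,180)],"R",[(c,int(g[r,c])) for c in range(362,386)])
for r in(185,200,212): print(r,"L",[(c,int(g[r,c])) for c in range(162,176)],"R",[(c,int(g[r,c])) for c in range(368,382)])
for c in(180,195,340,360): print(c,[(r,int(g[r,c])) for r in range(160,185)])
E
```

```text
pos [0.4518 0.0175 0.0372] 60.975
scene [301.5, 198.8] 12 [0.4458 0.0485]
scene [284.6, 201.0] 24 [0.4462 0.0022]
scene [354.0, 202.6] 5 [0.4861 0.1828]
scene [348.8, 204.6] 5 [0.4912 0.1671]
scene [372.6, 207.2] 8 [0.5123 0.2256]
scene [379.2, 206.7] 6 [0.5136 0.2432]
scene [343.9, 214.1] 7 [0.524  0.1448]
scene [337.2, 215.2] 8 [0.5248 0.1267]
scene [239.1, 223.9] 8 [ 0.5105 -0.1264]
scene [246.2, 223.6] 8 [ 0.5127 -0.1085]
scene [292.0, 229.2] 8 [0.5533 0.0027]
scene [299.3, 228.9] 7 [0.5556 0.0209]
scene [214.2, 240.6] 8 [ 0.5572 -0.1923]
scene [214.5, 245.8] 8 [ 0.5746 -0.1925]
top [327.7, 208.7] 3 [ 0.5138 -0.1092]
vis arm? [161 163 164] [113 116 117]
140 L [(158, 158), (159, 157), (160, 155), (161, 155), (162, 149), (163, 130), (164, 106), (165, 95), (166, 91), (167, 91), (168, 95), (169, 90), (170, 89), (171, 98), (172, 104), (173, 104), (174, 100), (175, 104), (176, 103), (177, 103), (178, 101), (179, 104)] R [(362, 160), (363, 158), (364, 159), (365, 157), (366, 158), (367, 160), (368, 160), (369, 159), (370, 144), (371, 115), (372, 94), (373, 92), (374, 92), (375, 90), (37
[... 2749 characters left out ...]
177, 196), (178, 208), (179, 208), (180, 206), (181, 206), (182, 207), (183, 209), (184, 207)]
340 [(160, 160), (161, 156), (162, 156), (163, 156), (164, 158), (165, 157), (166, 159), (167, 158), (168, 159), (169, 158), (170, 158), (171, 158), (172, 157), (173, 157), (174, 161), (175, 169), (176, 189), (177, 191), (178, 161), (179, 180), (180, 202), (181, 205), (182, 205), (183, 204), (184, 203)]
360 [(160, 156), (161, 157), (162, 160), (163, 158), (164, 155), (165, 157), (166, 158), (167, 157), (168, 159), (169, 157), (170, 158), (171, 159), (172, 157), (173, 158), (174, 159), (175, 163), (176, 176), (177, 189), (178, 155), (179, 138), (180, 114), (181, 77), (182, 56), (183, 54), (184, 57)]
```

```bash
python3 - <<'E'
from h import *
d=np.load("pics/top_g1.npz");K,T=d["K"],d["T"]
f=lambda u,v,z:cast([(u,v)],K,T,z)[0][:2].round(4).tolist()
print("tray L",f(169.6,185,.018),f(168.8,200,.018),f(168.2,212,.018),"R",f(375.8,185,.018),f(375.4,200,.018),f(375.3,212,.018))
print("front",f(180,172.6,.018),f(195,172.8,.018),f(340,175,.018),f(360,175.7,.018))
import cv2
g0=cv2.cvtColor(cv2.imread("pics/t2.png"),cv2.COLOR_BGR2GRAY);g1=cv2.cvtColor(cv2.imread("pics/top0.png"),cv2.COLOR_BGR2GRAY)
for r in(135,145,155): print(r,"L",[(c,int(g1[r,c])) for c in range(161,176)],"R",[(c,int(g1[r,c])) for c in range(366,382)])
E
```

```text
tray L [0.5787, 0.2679] [0.5416, 0.268] [0.5123, 0.268] R [0.5856, -0.2319] [0.5488, -0.2304] [0.5196, -0.2298]
front [0.6099, 0.244] [0.6099, 0.2073] [0.6092, -0.1457] [0.6081, -0.194]
135 L [(161, 147), (162, 141), (163, 127), (164, 96), (165, 83), (166, 83), (167, 83), (168, 80), (169, 80), (170, 80), (171, 91), (172, 94), (173, 96), (174, 96), (175, 95)] R [(366, 100), (367, 125), (368, 143), (369, 145), (370, 132), (371, 102), (372, 86), (373, 83), (374, 82), (375, 80), (376, 80), (377, 85), (378, 92), (379, 92), (380, 95), (381, 92)]
145 L [(161, 145), (162, 132), (163, 106), (164, 92), (165, 90), (166, 83), (167, 87), (168, 83), (169, 81), (170, 86), (171, 91), (172, 93), (173, 95), (174, 95), (175, 97)] R [(366, 148), (367, 149), (368, 148), (369, 138), (370, 127), (371, 98), (372, 85), (373, 83), (374, 84), (375, 86), (376, 83), (377, 86), (378, 92), (379, 96), (380, 95), (381, 93)]
155 L [(161, 141), (162, 124), (163, 96), (164, 88), (165, 90), (166, 88), (167, 87), (168, 81), (169, 83), (170, 92), (171, 98), (172, 92), (173, 94), (174, 93), (175, 96)] R [(366, 147), (367, 148), (368, 149), (369, 148), (370, 132), (371, 105), (372, 86), (373, 84), (374, 83), (375, 85), (376, 85), (377, 87), (378, 90), (379, 94), (380, 95), (381, 95)]
```

Emit:
send_rows --steps '[{"tx": 0.03, "ty": -0.01, "tz": -0.03, "turn": 0, "grip": 0.1}, {"tx": 0.06, "ty": -0.02, "tz": -0.01, "turn": 0, "grip": 0.1}, {"tx": 0.08, "ty": -0.02, "tz": 0, "turn": 0, "grip": 0.1}, {"tx": 0.08, "ty": -0.02, "tz": 0, "turn": 0, "grip": 0.1}, {"tx": 0.08, "ty": -0.02, "tz": 0, "turn": 0, "grip": 0.1}, {"tx": 0.08, "ty": -0.02, "tz": 0, "turn": 0, "grip": 0.1}, {"tx": 0.06, "ty": 0, "tz": 0, "turn": 0, "grip": 0.1}]'

```text
time: 62.0
position: [0.486, 0.027, 0.0397]
tool_rot: [-3.141, 0.011, 0.0]
ft_force: [-3.2, -0.7, -6.3]
grip_width: 0.253
grip_force: 30.0
```

```bash
python3 studs.py g2 | grep -v wrist; cat > tray.py <<'E'
import sys
from h import *
d=np.load(f"pics/top_{sys.argv[1]}.npz");p,K,T=d["p"],d["K"],d["T"];g=cv2.cvtColor(p,cv2.COLOR_RGB2GRAY).astype(int)
for r in map(int,sys.argv[2].split(",")): print(r,"L",162,g[r,162:178].tolist(),"R",364,g[r,364:382].tolist())
for c in(185,200,340,355): print(c,110,g[110:180,c].tolist())
E
python3 tray.py g2 175,190,205
```

```text
pos [0.486  0.027  0.0397] 62.0
scene [354.0, 202.6] 5 [0.4861 0.1828]
scene [305.0, 206.4] 17 [0.4769 0.0517]
scene [348.8, 204.6] 5 [0.4912 0.1671]
scene [288.1, 208.8] 22 [0.4779 0.0061]
scene [380.7, 216.0] 7 [0.548  0.2358]
scene [387.0, 215.3] 6 [0.5484 0.2525]
scene [344.3, 224.4] 9 [0.5606 0.1358]
scene [351.4, 223.2] 9 [0.5597 0.1546]
scene [251.7, 232.0] 7 [ 0.5447 -0.0981]
scene [244.3, 232.9] 7 [ 0.5445 -0.1167]
scene [305.7, 238.0] 7 [0.589  0.0303]
scene [298.3, 238.9] 7 [0.5887 0.0119]
scene [218.5, 249.8] 8 [ 0.5893 -0.1837]
top [360.7, 174.7] 3 [ 0.593  -0.1838]
top [331.3, 193.7] 3 [ 0.5482 -0.1173]
175 L 162 [162, 158, 162, 161, 166, 181, 194, 181, 141, 133, 142, 151, 179, 202, 209, 208] R 364 [48, 53, 55, 83, 104, 124, 130, 119, 108, 105, 106, 107, 103, 105, 101, 93, 78, 85]
190 L 162 [163, 163, 159, 136, 93, 92, 105, 106, 78, 59, 55, 60, 71, 99, 120, 108] R 364 [201, 205, 205, 204, 192, 184, 183, 154, 120, 109, 115, 137, 157, 160, 162, 162, 162, 160]
205 L 162 [163, 163, 167, 183, 197, 183, 142, 131, 144, 148, 152, 165, 170, 167, 162, 157] R 364 [143, 145, 141, 1
[... 770 characters left out ...]
08, 208]
340 110 [90, 118, 149, 158, 160, 163, 159, 157, 148, 159, 171, 178, 174, 159, 132, 93, 52, 47, 48, 48, 54, 96, 151, 161, 160, 162, 162, 159, 161, 161, 162, 161, 160, 163, 161, 161, 159, 160, 161, 159, 158, 156, 159, 159, 158, 158, 157, 156, 160, 161, 160, 158, 171, 190, 168, 155, 193, 204, 207, 204, 204, 206, 205, 203, 203, 203, 205, 206, 206, 204]
355 110 [101, 102, 106, 108, 123, 154, 162, 163, 162, 158, 167, 175, 173, 163, 143, 111, 71, 53, 52, 57, 58, 88, 134, 157, 161, 162, 161, 160, 161, 161, 162, 162, 162, 165, 162, 163, 163, 163, 163, 161, 162, 160, 163, 163, 161, 160, 160, 162, 164, 162, 162, 162, 169, 190, 186, 139, 105, 80, 57, 50, 55, 53, 55, 51, 52, 55, 54, 62, 78, 116]
```

```bash
python3 - <<'E'
from h import *
d=np.load("pics/top_g2.npz");K,T=d["K"],d["T"]
f=lambda u,v,z:cast([(u,v)],K,T,z)[0][:2].round(4).tolist()
print("L",f(166.6,175,.018),f(164.8,205,.018),"R",f(371.6,175,.018),f(371.3,190,.018))
print("lips",f(170.5,140,.035),f(169.9,155,.035),f(370.5,140,.035),f(370.4,155,.035))
print("front",f(185,158.5,.018),f(340,161.8,.018),"back stop base",f(192,128.3,0),f(340,131.5,0))
E
```

```text
L [0.6035, 0.2765] [0.5292, 0.2771] R [0.6102, -0.2221] [0.5732, -0.2209]
lips [0.6867, 0.2673] [0.6492, 0.2668] [0.6927, -0.2175] [0.6554, -0.2167]
front [0.6454, 0.2334] [0.6421, -0.1458] back stop base [0.7285, 0.2232] [0.7247, -0.1481]
```

Emit:
send_rows --steps '[{"tx": 0.04, "ty": 0.01, "tz": 0.01, "turn": 0, "grip": 0.1}, {"tx": 0.07, "ty": 0.01, "tz": 0.01, "turn": 0, "grip": 0.1}, {"tx": 0.09, "ty": 0.01, "tz": 0, "turn": 0, "grip": 0.1}, {"tx": 0.09, "ty": 0.01, "tz": 0, "turn": 0, "grip": 0.1}, {"tx": 0.09, "ty": 0, "tz": 0, "turn": 0, "grip": 0.1}, {"tx": 0.09, "ty": 0, "tz": 0, "turn": 0, "grip": 0.1}, {"tx": 0.09, "ty": 0, "tz": 0, "turn": 0, "grip": 0.1}, {"tx": 0.09, "ty": 0, "tz": 0, "turn": 0, "grip": 0.1}, {"tx": 0.09, "ty": 0, "tz": 0, "turn": 0, "grip": 0.1}, {"tx": 0.08, "ty": 0, "tz": 0, "turn": 0, "grip": 0.1}]'

```text
time: 63.4
position: [0.5353, 0.0239, 0.0385]
tool_rot: [-3.142, 0.012, -0.0]
ft_force: [-4.0, -1.1, -3.6]
grip_width: 0.25
grip_force: 30.0
```

Emit:
send_rows --steps '[{"tx": 0.07, "ty": 0, "tz": 0, "turn": 0, "grip": 0.1}, {"tx": 0.08, "ty": 0, "tz": 0, "turn": 0, "grip": 0.1}, {"tx": 0.08, "ty": 0, "tz": 0, "turn": 0, "grip": 0.1}, {"tx": 0.07, "ty": 0, "tz": 0, "turn": 0, "grip": 0.1}, {"tx": 0.06, "ty": 0, "tz": 0, "turn": 0, "grip": 0.1}, {"tx": 0.05, "ty": 0, "tz": 0, "turn": 0, "grip": 0.1}, {"tx": 0.04, "ty": 0, "tz": 0, "turn": 0, "grip": 0.1}, {"tx": 0, "ty": 0, "tz": 0, "turn": 0, "grip": 0.1}]'

```text
time: 64.4
position: [0.5624, 0.0237, 0.0386]
tool_rot: [-3.141, 0.012, -0.001]
ft_force: [-1.5, 0.1, -4.2]
grip_width: 0.248
grip_force: 30.0
```

Emit:
send_rows --steps '[{"tx": 0.03, "ty": 0, "tz": 0, "turn": 0, "grip": 0.1}, {"tx": 0.03, "ty": 0, "tz": 0, "turn": 0, "grip": 0.1}, {"tx": 0.03, "ty": 0, "tz": 0, "turn": 0, "grip": 0.1}]'

```text
time: 64.78
position: [0.5673, 0.0236, 0.0385]
tool_rot: [3.141, -0.012, -0.0]
ft_force: [-4.5, 0.1, -3.3]
grip_width: 0.243
grip_force: 30.0
```

Emit:
send_rows --steps '[{"tx": 0.02, "ty": 0, "tz": 0, "turn": 0, "grip": 0.1}, {"tx": 0.02, "ty": 0, "tz": 0, "turn": 0, "grip": 0.1}, {"tx": 0.02, "ty": 0, "tz": 0, "turn": 0, "grip": 0.1}]'

```text
time: 65.15
position: [0.5708, 0.0237, 0.0385]
tool_rot: [-3.142, 0.012, 0.0]
ft_force: [-5.1, 0.2, -3.6]
grip_width: 0.247
grip_force: 30.0
```

Emit:
send_rows --steps '[{"tx": 0.02, "ty": 0, "tz": 0, "turn": 0, "grip": 0.1}, {"tx": 0.02, "ty": 0, "tz": 0, "turn": 0, "grip": 0.1}]'

```text
time: 65.4
position: [0.571, 0.0238, 0.0379]
tool_rot: [3.141, -0.012, -0.008]
ft_force: [-10.9, 0.0, -1.2]
grip_width: 0.246
grip_force: 30.0
```

```bash
python3 studs.py g3 | grep -v wrist; python3 tray.py g3 160,170 | egrep '^(185|200|340|355) '
```

```text
pos [0.571  0.0238 0.0379] 65.4
scene [353.8, 202.7] 6 [0.4864 0.1821]
scene [348.8, 204.6] 5 [0.4912 0.1671]
scene [289.0, 220.8] 8 [5.225e-01 5.000e-04]
scene [296.0, 222.0] 3 [0.53   0.0173]
scene [313.0, 230.6] 13 [0.5676 0.0534]
scene [292.8, 233.6] 16 [0.5687 0.0019]
scene [302.5, 232.0] 6 [0.5676 0.0266]
185 110 [164, 163, 162, 163, 157, 153, 166, 176, 182, 173, 158, 130, 92, 76, 78, 104, 158, 187, 146, 152, 198, 208, 209, 207, 207, 208, 210, 209, 208, 210, 210, 211, 211, 210, 210, 209, 211, 212, 210, 203, 180, 150, 113, 99, 90, 90, 86, 85, 92, 100, 104, 104, 94, 88, 86, 85, 87, 88, 87, 91, 108, 150, 177, 206, 213, 203, 162, 140, 158, 165]
200 110 [131, 155, 163, 163, 162, 160, 162, 173, 180, 176, 164, 138, 97, 59, 57, 68, 120, 166, 144, 152, 197, 210, 209, 208, 207, 209, 211, 207, 209, 208, 209, 209, 210, 208, 208, 208, 211, 210, 210, 212, 213, 210, 209, 198, 164, 147, 143, 145, 140, 142, 141, 144, 146, 144, 144, 143, 146, 145, 144, 146, 164, 199, 210, 213, 211, 204, 170, 139, 156, 162]
340 110 [88, 120, 152, 162, 163, 163, 163, 160, 150, 161, 174, 180, 175, 162, 135, 93, 58, 49, 64, 130, 181, 156, 152, 196, 208, 208, 207, 205, 208, 207, 205, 206, 206, 207, 207, 208, 206, 207, 205, 208, 209, 210, 210, 210, 208, 206, 205, 198, 164, 142, 142, 140, 142, 139, 145, 145, 147, 142, 144, 145, 145, 143, 146, 148, 146, 145, 147, 146, 142, 132]
355 110 [104, 107, 109, 108, 125, 157, 165, 166, 164, 161, 169, 178, 177, 167, 144, 114, 74, 60, 66, 120, 175, 156, 121, 89, 61, 55, 51, 45, 50, 44, 48, 51, 76, 118, 152, 161, 141, 121, 112, 107, 109, 101, 101, 109, 129, 156, 196, 205, 206, 208, 206, 196, 177, 156, 151, 154, 155, 157, 152, 147, 146, 145, 145, 146, 148, 146, 145, 145, 144, 136]
```

Emit:
send_rows --steps '[{"tx": 0.03, "ty": 0, "tz": 0, "turn": 0, "grip": 0.1}, {"tx": 0.03, "ty": 0, "tz": 0, "turn": 0, "grip": 0.1}, {"tx": 0.02, "ty": 0, "tz": 0, "turn": 0, "grip": 0.1}]'

```text
time: 65.92
position: [0.5712, 0.0238, 0.0374]
tool_rot: [3.139, -0.011, -0.024]
ft_force: [-22.2, -0.6, 11.0]
grip_width: 0.255
grip_force: 30.0
```

```bash
sed -i 's/P\[0\]<.60/P[0]<.70/' studs.py; python3 studs.py g4 | grep -v wrist
```

```text
pos [0.5712 0.0238 0.0374] 65.925
scene [353.8, 202.7] 6 [0.4864 0.1821]
scene [348.8, 204.6] 5 [0.4912 0.1671]
scene [288.0, 221.2] 8 [ 0.5235 -0.0022]
scene [296.0, 222.5] 4 [0.5318 0.017 ]
scene [301.3, 233.0] 40 [0.5704 0.023 ]
scene [390.4, 240.2] 9 [0.6333 0.2316]
scene [397.2, 239.6] 8 [0.6343 0.2485]
scene [359.7, 248.4] 9 [0.6456 0.1506]
scene [352.5, 249.4] 10 [0.6456 0.1328]
scene [254.3, 257.9] 7 [ 0.6301 -0.1019]
scene [246.9, 258.9] 8 [ 0.63   -0.1195]
scene [311.5, 264.4] 10 [0.6735 0.0266]
scene [303.8, 265.5] 10 [0.6735 0.0083]
scene [219.6, 277.6] 9 [ 0.6741 -0.1866]
scene [219.9, 283.6] 11 [ 0.6912 -0.187 ]
top [361.7, 132.0] 7 [ 0.6935 -0.187 ]
top [362.0, 139.5] 6 [ 0.6756 -0.1876]
top [222.5, 149.5] 4 [0.6479 0.132 ]
top [179.3, 153.7] 3 [0.6367 0.231 ]
top [324.5, 157.5] 4 [ 0.6321 -0.1018]
top [332.8, 157.6] 5 [ 0.6321 -0.1207]
```

The tray is against its stop (the TCP stays at x=0.571 while the push rises to 22 N) and all five still stand. I'll relieve the push, release and go to the pump.

Emit:
send_rows --steps '[{"tx": -0.04, "ty": 0, "tz": 0, "turn": 0, "grip": 0.1}, {"tx": -0.04, "ty": 0, "tz": 0, "turn": 0, "grip": 0.1}, {"tx": 0, "ty": 0, "tz": 0, "turn": 0, "grip": 0.5}, {"tx": 0, "ty": 0, "tz": 0, "turn": 0, "grip": 0.5}, {"tx": 0, "ty": 0, "tz": 0, "turn": 0, "grip": 0.5}, {"tx": 0, "ty": 0, "tz": -0.5, "turn": 0, "grip": 0.5}, {"tx": 0, "ty": 0, "tz": -0.9, "turn": 0, "grip": 0.5}, {"tx": 0, "ty": 0, "tz": -0.9, "turn": 0, "grip": 0.3}, {"tx": 0, "ty": 0, "tz": -0.9, "turn": 0, "grip": 0.3}, {"tx": 0, "ty": -0.3, "tz": 0, "turn": 0, "grip": 0.1}, {"tx": 0, "ty": 0, "tz": 0, "turn": 0, "grip": 0}, {"tx": 0, "ty": 0, "tz": 0, "turn": 0, "grip": 0}]'

```text
time: 67.58
position: [0.5727, 0.0412, 0.229]
tool_rot: [3.141, -0.011, -0.004]
ft_force: [-0.2, -0.5, -1.2]
grip_width: 0.055
grip_force: 0.0
```

```bash
python3 studs.py h1 | egrep 'pos|scene'; python3 - <<'E'
from h import *
dt=np.load("pics/top_h1.npz");ds=np.load("pics/scene_h1.npz")
P=np.array([.5654,.4113,.138])
out=[]
for n,d in(("top",dt),("scene",ds)):
    p,K,T=d["p"],d["K"],d["T"];c=proj([P],K,T)[0];x,y=map(int,c)
    m=(p.max(2)<50)[y-20:y+20,x-22:x+22]
    for k in comps(m,15): print(n,c.round(1),np.array(k[0])+[x-22,y-20],k[1],k[2],cast([np.array(k[0])+[x-22,y-20]],K,T,.138).round(4))
E
```

```text
pos [0.5727 0.0412 0.229 ] 67.575
scene [353.8, 202.7] 6 [0.4864 0.1821]
scene [348.8, 204.6] 5 [0.4912 0.1671]
scene [390.4, 240.2] 9 [0.6333 0.2316]
scene [397.2, 239.6] 8 [0.6343 0.2485]
scene [359.7, 248.4] 9 [0.6456 0.1506]
scene [352.5, 249.4] 10 [0.6456 0.1328]
scene [254.1, 257.9] 8 [ 0.63   -0.1024]
scene [246.9, 258.9] 8 [ 0.63   -0.1195]
scene [311.5, 264.4] 10 [0.6735 0.0266]
scene [303.8, 265.5] 10 [0.6735 0.0083]
scene [219.6, 277.6] 9 [ 0.6741 -0.1866]
scene [219.9, 283.6] 11 [ 0.6912 -0.187 ]
scene [452.4 199.1] [453.  200.1] 176 [15, 15, 17, 13] [[0.5691 0.4112 0.138 ]]
```

Emit:
send_rows --steps '[{"tx": 0, "ty": -0.9, "tz": 0, "turn": 0, "grip": 0}, {"tx": 0, "ty": -0.9, "tz": 0, "turn": 0, "grip": 0}, {"tx": 0, "ty": -0.9, "tz": 0, "turn": 0, "grip": 0}, {"tx": 0, "ty": -0.9, "tz": 0, "turn": 0, "grip": 0}, {"tx": 0, "ty": -0.9, "tz": 0, "turn": 0, "grip": 0}, {"tx": -0.04, "ty": -0.9, "tz": 0, "turn": 0, "grip": 0}, {"tx": -0.04, "ty": -0.76, "tz": 0, "turn": 0, "grip": 0}, {"tx": 0, "ty": 0, "tz": 0.6, "turn": 0, "grip": 0}, {"tx": 0, "ty": 0, "tz": 0.4, "turn": 0, "grip": 0}, {"tx": 0, "ty": 0, "tz": 0, "turn": 0, "grip": 0}]'

```text
time: 68.97
position: [0.5707, 0.4096, 0.1672]
tool_rot: [3.138, -0.012, -0.007]
ft_force: [0.8, -0.3, 0.5]
grip_width: 0.003
grip_force: 0.0
```

```bash
python3 - <<'E'
from h import *
from studs import brass
print(ctrl.get_state()["position"])
w,K,T=grab("wrist","wpump.png");s,K2,T2=grab("scene","spump.png")
c=proj([(.5665,.411,.138)],K,T)[0];print(c)
g=cv2.cvtColor(w,cv2.COLOR_RGB2GRAY)
for r in range(190,300,8): print(r," ".join(f"{v:3d}" for v in g[r,200:364:8]))
c=proj([(.5665,.411,.138)],K2,T2)[0].astype(int)
for k in comps((s.max(2)<50)[c[1]-20:c[1]+20,c[0]-22:c[0]+22],15): print(np.array(k[0])+c-[22,20],k[1:])
E
```

```text
[0.57070007 0.40963007 0.1671942 ]
[276.99454372 258.6349598 ]
190 190 190 187 134 114  99 159 148 146 147 144 144 135  99  70  75  67 113 111 112 119
198 185 195 185 178 103 152 148 147 148 144 147 146 137  93  95  70  73 116 120 116 121
206 202 193 186 176 158 151 149 145 110  82  84  92  88  90  92  84  75 111 107 116 107
214 187 184 179 186 155 152 154 186 210 207 213 130  97  90  89  84  77 111 112 111 113
222 192 188 180 184 153 148 149 215  22  43  39  48 131  85  89  91  84 110 109 113 117
230 176 188 189 189 150 147 192  45  51  38  45  44  38 132  89  83  80 106 106 160 179
238 189 192 184 186 145 147  43  48  46  42  36  35  40  36  90  87 101 186 180 178 192
246  51  49  50  49  54  50  45  43  38  37  39  46  27  35  33  40  45  39  41  43  34
254  48  48  51  43  45  39  45  38  37  38  29  33  33  37  34  39  37  47  43  39  42
262  48  42  45  45  40  44  34  36  71  34  38  33  82  32  25  32  46  35  41  43  37
270  45  33  39  40  37  44  31  39  64  24  34  38  73  28  28  32  38  32  33  32  33
278  58  60  52  52  49  50  55  48  56  57  55  65  66  35  40  44  36  36  39  33  39
286  68  64  63  61  60  66  59  62  68  62  64  98  66  37  41  40  37  32  42  36  36
294  58  60  62  60  61  62  56  61  65  68 144 138  73  36  41  28  40  40  35  38  39
[435.6 181.7] (49, [1, 0, 10, 8])
[456.6 192.8] (384, [15, 0, 26, 28])
```

Emit:
send_rows --steps '[{"tx": -0.08, "ty": -0.02, "tz": 0, "turn": 0, "grip": 0}, {"tx": 0, "ty": 0, "tz": 0.15, "turn": 0, "grip": 0}, {"tx": 0, "ty": 0, "tz": 0.1, "turn": 0, "grip": 0}, {"tx": 0, "ty": 0, "tz": 0.1, "turn": 0, "grip": 0}, {"tx": 0, "ty": 0, "tz": 0.1, "turn": 0, "grip": 0}, {"tx": 0, "ty": 0, "tz": 0.08, "turn": 0, "grip": 0}, {"tx": 0, "ty": 0, "tz": 0.05, "turn": 0, "grip": 0}, {"tx": 0, "ty": 0, "tz": 0, "turn": 0, "grip": 0}, {"tx": 0, "ty": 0, "tz": 0, "turn": 0, "grip": 0}]'

```text
time: 70.2
position: [0.5667, 0.4122, 0.1363]
tool_rot: [3.141, -0.012, 0.0]
ft_force: [-1.8, -2.0, 6.0]
grip_width: 0.008
grip_force: 3.0
```

Emit:
send_rows --steps '[{"tx": 0, "ty": 0, "tz": 0.05, "turn": 0, "grip": 0}, {"tx": 0, "ty": 0, "tz": 0.05, "turn": 0, "grip": 0}, {"tx": 0, "ty": 0, "tz": 0.03, "turn": 0, "grip": 0}, {"tx": 0, "ty": 0, "tz": 0, "turn": 0, "grip": 0}]'

```text
time: 70.7
position: [0.5667, 0.4123, 0.1323]
tool_rot: [3.141, -0.013, 0.003]
ft_force: [-5.9, -7.4, 21.6]
grip_width: 0.002
grip_force: 10.8
```

The plunger is at its stop (fingertips at 0.118 m, force risen to 22 N). I'll let it go and check everything.

Emit:
send_rows --steps '[{"tx": 0, "ty": 0, "tz": -0.2, "turn": 0, "grip": 0}, {"tx": 0, "ty": 0, "tz": -0.5, "turn": 0, "grip": 0}, {"tx": 0, "ty": 0, "tz": -0.8, "turn": 0, "grip": 0}, {"tx": 0, "ty": 0, "tz": -0.8, "turn": 0, "grip": 0}, {"tx": -0.7, "ty": 0, "tz": 0, "turn": 0, "grip": 0}, {"tx": -0.7, "ty": 0, "tz": 0, "turn": 0, "grip": 0}, {"tx": 0, "ty": 0, "tz": 0, "turn": 0, "grip": 0}, {"tx": 0, "ty": 0, "tz": 0, "turn": 0, "grip": 0}]'

```text
time: 71.7
position: [0.4835, 0.4127, 0.2656]
tool_rot: [3.141, -0.013, 0.002]
ft_force: [1.3, -0.1, -0.4]
grip_width: 0.003
grip_force: 0.0
```

```bash
python3 studs.py i1 | egrep 'pos|scene|top'; python3 - <<'E'
from h import *
ds=np.load("pics/scene_i1.npz");p,K,T=ds["p"],ds["K"],ds["T"]
c=proj([(.5665,.411,.138)],K,T)[0].astype(int)
for k in comps((p.max(2)<50)[c[1]-20:c[1]+20,c[0]-22:c[0]+22],15): print("plunger",np.array(k[0])+c-[22,20],k[1:])
d=np.load("pics/top_i1.npz");p,K,T=d["p"],d["K"],d["T"];g=cv2.cvtColor(p,cv2.COLOR_RGB2GRAY).astype(int)
for c in(185,340): print(c,110,g[110:140,c].tolist())
m=(p.min(2)>75)[172:238,420:488]
for k in comps(m,12): print("pan bright",k,cast([np.array(k[0])+[420,172]],K,T,.03).round(3))
print("proj pulleys",proj([(.565,-.4127,.03),(.508,-.412,.03)],K,T))
E
```

```text
pos [0.4835 0.4127 0.2656] 71.7
scene [354.0, 202.6] 5 [0.4861 0.1828]
scene [349.0, 204.5] 4 [0.4909 0.1677]
scene [390.4, 240.2] 9 [0.6333 0.2316]
scene [397.2, 239.6] 8 [0.6343 0.2485]
scene [359.8, 248.4] 8 [0.6457 0.1508]
scene [352.4, 249.2] 9 [0.645  0.1327]
scene [254.3, 257.9] 7 [ 0.6301 -0.1019]
scene [246.9, 258.9] 8 [ 0.63   -0.1195]
scene [311.5, 264.4] 10 [0.6735 0.0266]
scene [303.7, 265.4] 9 [0.6732 0.0082]
scene [219.6, 277.6] 9 [ 0.6741 -0.1866]
scene [220.0, 283.5] 10 [ 0.691  -0.1868]
top [361.7, 132.0] 7 [ 0.6935 -0.187 ]
top [361.8, 139.4] 5 [ 0.6759 -0.1871]
top [179.3, 153.3] 3 [0.6377 0.231 ]
plunger [453.  200.1] (177, [15, 15, 17, 13])
185 110 [164, 163, 164, 161, 159, 155, 162, 175, 184, 175, 156, 131, 93, 76, 77, 105, 157, 186, 143, 149, 197, 209, 208, 209, 207, 208, 210, 208, 208, 209]
340 110 [87, 119, 151, 162, 163, 164, 164, 159, 148, 160, 173, 179, 174, 160, 136, 90, 59, 50, 66, 130, 181, 157, 150, 196, 208, 209, 206, 207, 206, 207]
pan bright ([44.2, 22.2], 864, [0, 0, 68, 66]) [[ 0.564 -0.439  0.03 ]]
pan bright ([36.3, 32.2], 867, [19, 11, 36, 43]) [[ 0.539 -0.419  0.03 ]]
pan bright ([7.7, 57.6], 278, [0, 35, 32, 31]) [[ 0.478 -0.35   0.03 ]]
proj pulleys [[453.16535189 193.4867716 ]
 [453.79664693 217.21304836]]
```

The tray is home, all five solenoids stand, the plunger is back up (same blob as before pressing) and both pulleys are in the pan. I'll hand in.

```bash
python3 -c "
from bench import ctrl
print(ctrl.close_job())"
```

```text
the job is handed in; nothing more can be done
None
```

I handed the job in at about 72 s: both pulleys are in the pan, all five solenoids stand in the tray, which is fully home in the dock, and the pump plunger was pressed to its stop and let go.

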